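# Wind out the microscope stage and unload the specimen carrier

### The job

Crank the microscope's handwheel (it has a red crank handle) to wind the stage out from under the head until its red pointer lines up with the yellow marker on the scale. Then lift the specimen carrier straight up off its two pins, keeping it level, and set it down gently, centred on the green-edged dark pad and lined up with it (either way round). Leave the stage at the marker, let go, and do not move the marker or disturb the other things on the bench.

Things in the scene. Friction and masses are not known exactly. Their poses are not given: they have to be found in the camera images.
- scope: white stereo microscope fixed to the bench; origin at bench level under the objective; x from the handwheel side to the pole (about the robot's left), y along the stage's travel (out = +y, about towards the robot), z up. Base 170 x 230 mm, 40 mm high; rail bed 100 mm wide, 36 mm high, out to y = +245 mm. Black gooseneck lamp behind it (x 0 to 150, y -50 to -171 mm, up to 215 mm high)
- head (a point): middle of the underside of the objective (34 mm radius, 188 mm above the bench). In the scope's frame the head spans x -95 to +188 mm, y -43 to +43 mm, heights 220 to 310 mm (its front part, x below -28 mm, only from 250 mm up); two eyepieces reach to x = -118 mm and 340 mm high; focus knobs at x = 100 mm reach y = -73 and +61 mm
- crank_handle (a point): centre (half-way up) of the red crank handle on the black handwheel at the microscope's eyepiece side: a cylinder standing on the wheel's face, 22 mm in diameter, 38 mm long, parallel to the wheel's axis and 45 mm from it, its foot 4 mm above the face. It spins freely on its own pin, so it can be held at a fixed tool orientation while carried round the circle
- wheel_axis (a point): point on the handwheel's axis at the height of the handle's centre, 25 mm above the wheel's face (wheel 120 mm in diameter, 12 mm thick); z = its axis, out of the face, leaning 28 degrees from vertical towards scope's -x (roughly the robot's right). The head overhangs it: take the handle with the tool tilted along this axis
- wheel_face (a point): centre of the handwheel's face. Turning the wheel clockwise, as seen looking onto its face, moves the stage out (scope's +y) by 40 mm per turn; anticlockwise moves it in. It takes about 3 to 5 N at the handle and stays where it is left
- stage_top (a point): centre of the top of the steel stage, 130 (x) x 110 (y) mm, 62 mm above the bench, which slides along the scope's y. Two steel pins, 8 mm in diameter at the foot and tapering from 8 mm up to 4 mm, stand 32 mm above it at (x, y) = (45, -28) and (-45, 28) mm. The carrier is free of the pins' sides when its middle is right over this point
- pointer (a point): tip of the red pointer on the pole-side edge (scope's +x) of the stage; it moves with the stage along the scale, and coincides with mark when lined up
- mark (a point): black line on the yellow marker block (20 x 16 x 12 mm) on the scale bar along the pole-side edge of the rail, 135 to 170 mm out (scope's +y) from under the objective; the point lies at the height and on the line of the pointer's tip
- carrier_grip (a point): on the specimen carrier: aluminium plate 130 (x) x 95 (y) x 12 mm with a blue grip block in its middle, 50 mm long (x), 18 mm thick (y), top 48 mm above the plate's underside; this point: in the block, 36 mm above the underside. 0.3 to 0.6 kg. Flat on the stage, pins in two 11 mm holes (1.5 mm play each way; it jams if lifted while pressed sideways); axes parallel to the scope's at the start
- carrier_vial (a point): top of one of two yellow-capped vials fixed on the carrier, 27 mm in diameter, tops 59 mm above the plate's underside, at (x, y) = (46, 29) and (-46, -29) mm from the carrier's middle
- pad_center (a point): centre of the top face of the dark rubber pad with a green edge line, 150 (x) x 115 (y) x 4 mm, fixed to the bench, at the robot's left or right; x along its length. The carrier's length goes along the pad's length
- rack: grey rack of capped vials, 130 x 100 mm, 68 mm high, fixed on the side where the pad is not; origin at the centre of its underside
- jar_mid (a point): centre of a small amber jar with white lid, 50 mm in diameter, 50 mm high, loose, beside the handwheel
- vial_mid (a point): centre of a loose yellow-capped vial, 29 mm in diameter, 64 mm high, standing on the microscope's base on the far side of the stage
- wash_bottle_mid (a point): centre of a white bottle with red cap, 64 mm in diameter, 170 mm high, loose
- reagent_mid (a point): centre of an amber bottle with blue cap, 70 mm in diameter, 140 mm high, loose
- beaker_mid (a point): centre of a glass beaker, 70 mm in diameter, 85 mm high, loose
- dishes_mid (a point): centre of a stack of three glass dishes, 94 mm in diameter, 42 mm high, loose
Things that resemble listed ones, but are neither listed nor needed, are in the scene too. Leave any purple look-alike of the part that bears carrier_grip alone. There is more than one size of the part that bears pad_center; the job needs the smaller.

How it is judged:
By the outcome, as a careful person would: the job done as asked, in the order asked, and still so for the second after the job is handed in, with the robot touching nothing.
It also fails if it takes over 72 s, if anything falls off the work surface, if the arm or the gripper's body presses on something with over 40 N, if the wrist force passes 120 N, or if a joint passes its speed limit or range.

### The arm

A 7-joint arm with a two-finger parallel gripper is mounted at the origin on the work surface. World frame = base frame: x ahead of the robot, y to its left, z up, the work surface at z = 0. Lengths are in m, angles in rad, forces in N, time in s.
With the tool pointing down it reaches from about 0.4 to 0.85 m from the base axis. Payload 4.5 kg.
Tool frame: the origin (TCP) lies midway between the tips of the shut fingers; the grasp point (between the pads) lies 19 mm behind it; z points along the fingers, x is the direction in which the jaws open and shut, and the axes are right-handed (so a half turn about z gives the same grasp; the last joint's range is limited). The gripper opens to 88 mm and grips with 3 to 60 N. Pads are 18 mm wide; open, the fingers measure 123 mm over their backs; the gripper's body (75 mm by 187 mm) begins 45 mm behind the grasp point.
Start: joints at [1.321, 0.689, -0.195, 1.565, 0.157, 0.902, -0.215], TCP at [0.175, -0.6, 0.239] pointing down, gripper open.
Joint ranges: [-3.01, 3.01], [-0.46, 2.08], [-1.47, 1.51], [0.13, 2.56], [-1, 4.14], [0.04, 2.09], [-2.66, 2.66]. Speed limits (rad/s): [2.57, 2.57, 3.14, 3.14, 3.14, 3.14, 3.14].

### API

Orientations are given as a unit quaternion [x, y, z, w].
In Python, from plant import r gives the robot as it stands. The module is installed in compiled form; this text tells all that it offers.
- The arm moves only by the tool play_rows, never from a script. Its argument "increments" is a list of rows, each a list of 7 numbers: the opening, from 0 (shut) to 1 (fully open), then the shift along the tool's x, y, z in mm, then the turn, a rotation vector about the tool's x, y, z in rad. In form: [[hand, dx, dy, dz, wx, wy, wz], ...]. A call has exactly 8 rows; each row shifts and turns the pose as measured when the row begins, along the tool's axes as they then stand; what a row does not reach is not made up. A row lasts 1/8 s, in which the tool goes at most 62.5 mm and 10.7 degrees, less where a joint would pass 70% of its speed; a pose out of reach is approached as far as the arm can. A call is refused whole if a number of a shift passes 62.5 or a number of a turn 0.188, either way. A call with a gripper value outside its range is refused whole. The fingers move at their own pace and stop on an object; "grip_force" is the grip in N (left out, the last holds). Time passes only in rows, so rows that do not move let the fingers close, or fill a call up. It gives the time, the measured TCP pose, the force and the opening at its end, in the units of the state.
- r.get_state(): the state, without advancing time (a new reading comes with each control period).
- r.snapshot(name): name is "scene" or "top" or "wrist"; returns the picture (384x512x3 uint8, red, green, blue); there is no depth.
- r.get_calibration(name): a dict with "fx", "fy", "cx", "cy" (pixels), "R" (3x3) and "t" (3): a world point X has camera coordinates R X + t. Camera axes: x right, y down, z forward; pixel columns grow to the right and rows downward; lengths in m; the calibration is good to about 2 mm. A picture is of the moment at which its call begins: read the wrist's pose just before it. get_calibration takes no time and is no camera call; for the wrist camera it gives the pose at the moment of the call.
- r.finish_job(): hands the job in, once; it reports no verdict.
The state is a dict: "clock": time; "q": joint angles; "qd": joint speeds; "joint_torque": joint torques, N m; "tool_pos": TCP position; "eef_rot": TCP orientation; "contact_force": force on the tool from outside, world axes, zero at the start; "moment": the same for the moment, N m; "opening": opening from 0.0 (shut) to 1.0 (fully open).
Only numpy, scipy, OpenCV 4.12 (cv2) and the standard library are available. Lean on these libraries where they do the work, as an engineer would, in place of code of your own. Each camera call takes 0.05 s, during which the arm holds its last target.

## Working session

There is one attempt and no reset: what is moved stays moved. The work goes in short steps, Python scripts to look and compute and a tool call to move; the robot and the scene stay as the last step left them, time stands still between calls to the robot, and variables do not carry over. Pictures are saved under pics/ and viewed, and the job is handed in when it is done.

Besides the shell and the picture viewer there is one more tool, called after "Call:" in YAML: its name, and indented under it one key for each argument. play_rows: Moves the arm, as the interface text tells. Its arguments: {"type":"object","properties":{"increments":{"type":"array"},"grip_force":{"type":"number"}},"required":["increments"]}

```bash
mkdir -p pics; python3 - <<'E'
from plant import r
import cv2,numpy as np
s=r.get_state();print(s['clock'],s['tool_pos'],s['eef_rot'],s['opening'])
for n in ['scene','top','wrist']:
    im=r.snapshot(n);cv2.imwrite(f'pics/{n}0.png',im[:,:,::-1]);np.save(f'{n}0.npy',im)
    c=r.get_calibration(n);print(n,c)
    np.save(f'{n}0c.npy',c,allow_pickle=True)
E
```

```text
0.0 [ 0.17478404 -0.59942244  0.23791513] [ 8.00002912e-01 -5.99995439e-01 -7.54958441e-04 -4.93762099e-04] 1.0004621250869399
scene {'fx': 365.6542501624092, 'fy': 365.6542501624092, 'cx': 248.82798987969127, 'cy': 192.9815382766935, 'R': array([[ 0.60662867,  0.79487925,  0.01298593],
       [ 0.48145246, -0.35433385, -0.8016552 ],
       [-0.63261773,  0.49255913, -0.59764564]]), 't': array([-0.31105538, -0.11448575,  1.42065635])}
top {'fx': 484.9920483705821, 'fy': 484.9920483705821, 'cx': 259.0338621912501, 'cy': 193.515712503226, 'R': array([[-0.00616232, -0.99986105,  0.01548889],
       [-0.98529849,  0.00342659, -0.17080732],
       [ 0.17073051, -0.01631375, -0.9851827 ]]), 't': array([0.04032608, 0.48287822, 1.42994336])}
wrist {'fx': 267.1045450543388, 'fy': 267.1045450543388, 'cx': 254.74672484106975, 'cy': 190.72699533685875, 'R': array([[ 2.80647729e-01, -9.59810686e-01, -5.46318215e-04],
       [-9.16096033e-01, -2.68035341e-01,  2.98203142e-01],
       [-2.86364995e-01, -8.31895547e-02, -9.54502272e-01]]), 't': array([-0.62458803, -0.04248417,  0.38864087])}
```

View pics/scene0.png

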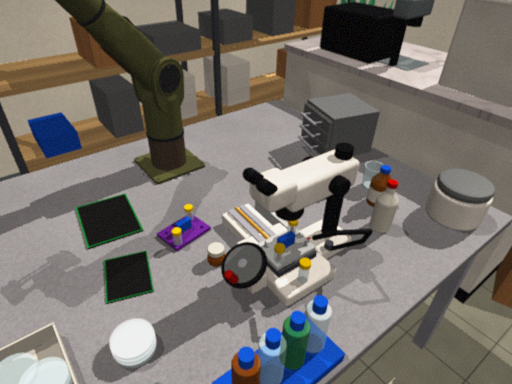

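View pics/top0.png

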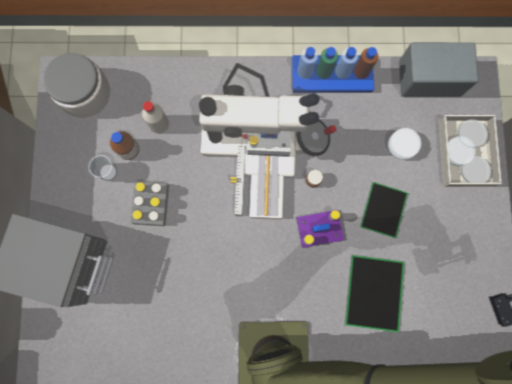

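View pics/wrist0.png

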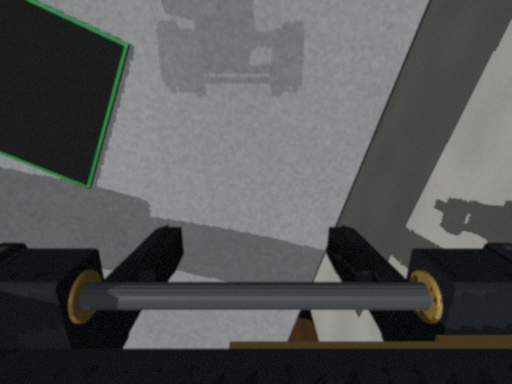

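Scene and top show two green-edged pads: a small one at top (385,210) and a large one at (375,292). The purple look-alike is at top (320,228). The scope is at top (200–330, 90–215), the jar at (314,178), and the wheel with its red handle at (314,137)/(330,129). I'll enlarge these.

```bash
python3 - <<'E'
import cv2,numpy as np
t=cv2.imread('pics/top0.png');s=cv2.imread('pics/scene0.png')
cv2.imwrite('pics/t1.png',cv2.resize(t[80:230,190:350],None,fx=5,fy=4*1.0,interpolation=cv2.INTER_CUBIC)[:600,:800])
cv2.imwrite('pics/s1.png',cv2.resize(s[140:310,200:400],None,fx=4,fy=3.5,interpolation=cv2.INTER_CUBIC)[:600])
E
```

```text
(no output)
```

View pics/t1.png

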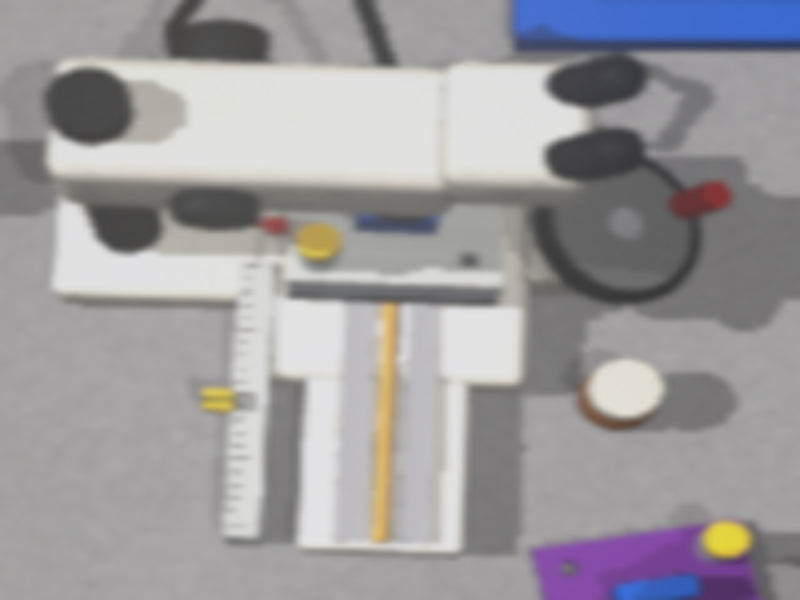

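View pics/s1.png

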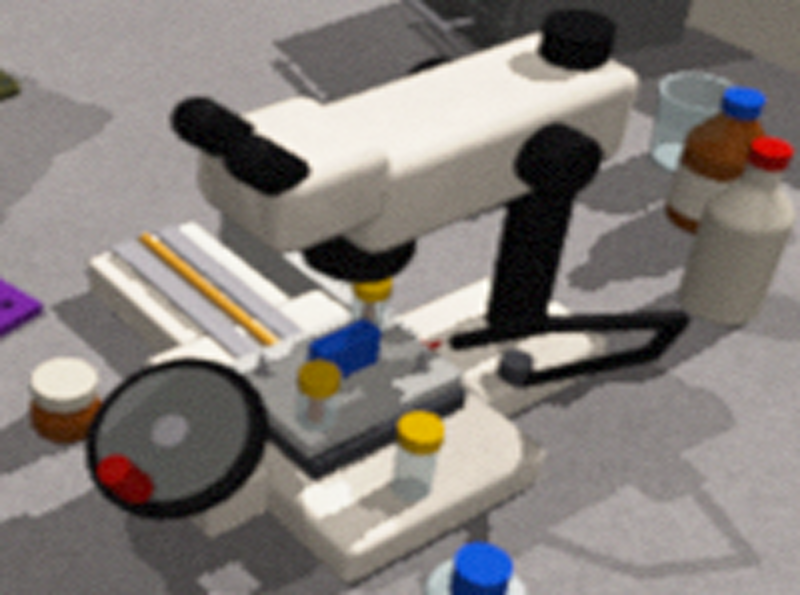

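```bash
cat > h.py <<'E'
import numpy as np,cv2
from scipy.spatial.transform import Rotation as Rn
def cal(n):return np.load(n,allow_pickle=True).item()
T=cal('top0c.npy');S=cal('scene0c.npy')
def ray(c,p):
    d=np.array([(p[0]-c['cx'])/c['fx'],(p[1]-c['cy'])/c['fy'],1.]);R=np.array(c['R']);o=-R.T@c['t'];d=R.T@d
    return o,d/np.linalg.norm(d)
def onz(c,p,z):
    o,d=ray(c,p);return o+d*(z-o[2])/d[2]
def tri(c1,p1,c2,p2):
    o1,d1=ray(c1,p1);o2,d2=ray(c2,p2)
    A=np.stack([d1,-d2],1);k=np.linalg.lstsq(A,o2-o1,rcond=None)[0]
    a=o1+d1*k[0];b=o2+d2*k[1];return (a+b)/2,np.linalg.norm(a-b)
def proj(c,X):
    v=np.array(c['R'])@X+c['t'];return np.array([c['fx']*v[0]/v[2]+c['cx'],c['fy']*v[1]/v[2]+c['cy']])
def blob(im,lo,hi,roi=None):
    hsv=cv2.cvtColor(im,cv2.COLOR_RGB2HSV);m=cv2.inRange(hsv,np.array(lo),np.array(hi))
    if roi:
        k=np.zeros_like(m);x0,y0,x1,y1=roi;k[y0:y1,x0:x1]=1;m=m*k
    n,l,st,ce=cv2.connectedComponentsWithStats(m)
    return sorted([(st[i,4],tuple(ce[i].round(2)),tuple(st[i,:4])) for i in range(1,n)],reverse=True)
E
python3 - <<'E'
from h import *
np.set_printoptions(precision=4,suppress=True)
t=np.load('top0.npy');s=np.load('scene0.npy')
for p in [(249.6,217),(282.6,217.5)]:print('rail end',onz(T,p,.036))
for p in [(308,400),(300,520),(466,400),(463,530),(388,310),(380,540)]:
    q=(190+p[0]/5,80+p[1]/4);print('rail side',p,onz(T,q,.036))
print('base',[onz(T,(190+a/5,80+b/4),.04) for a,b in [(55,292),(520,382),(275,375)]])
print('hub',tri(T,(315.2,135.5),S,(242.5,262.9)))
print('red top',blob(t,(0,120,60),(8,255,255),(220,80,350,220))[:4],blob(t,(172,120,60),(180,255,255),(220,80,350,220))[:4])
print('red scene',blob(s,(0,120,60),(8,255,255),(200,180,340,310))[:4])
print('yellow top',blob(t,(22,120,80),(35,255,255),(220,80,270,200))[:4])
print('green',[ (a,b,c) for a,b,c in blob(t,(45,80,40),(80,255,255)) if a>20])
E
```

```text
rail end [0.4121 0.0668 0.036 ]
rail end [ 0.4102 -0.0328  0.036 ]
rail side (308, 400) [0.526  0.0604 0.036 ]
rail side (300, 520) [0.4335 0.0656 0.036 ]
rail side (466, 400) [ 0.5257 -0.0363  0.036 ]
rail side (463, 530) [ 0.4254 -0.0331  0.036 ]
rail side (388, 310) [0.5966 0.0108 0.036 ]
rail side (380, 540) [0.418  0.0173 0.036 ]
base [array([0.6103, 0.2157, 0.04  ]), array([ 0.5388, -0.0694,  0.04  ]), array([0.5447, 0.0805, 0.04  ])]
hub (array([ 0.6509, -0.1288,  0.0926]), np.float64(0.0038887172461245668))
red top [(np.int32(13), (np.float64(333.15), np.float64(128.77)), (np.int32(331), np.int32(127), np.int32(5), np.int32(5))), (np.int32(1), (np.float64(244.0), np.float64(136.0)), (np.int32(244), np.int32(136), np.int32(1), np.int32(1)))] [(np.int32(29), (np.float64(329.66), np.float64(129.07)), (np.int32(326), np.int32(126), np.int32(8), np.int32(6)))]
red scene [(np.int32(113), (np.float64(230.62), np.float64(275.97)), (np.int32(224), np.int32(270), np.int32(14), np.int32(14))), (np.int32(3), (np.float64(308.0), np.float64(238.0)), (np.int32(307), np.int32(238), np.int32(
[... 153 characters left out ...]
(46), (np.float64(253.09), np.float64(140.13)), (np.int32(250), np.int32(137), np.int32(7), np.int32(8))), (np.int32(23), (np.float64(233.22), np.float64(179.48)), (np.int32(231), np.int32(177), np.int32(6), np.int32(6)))]
green [(np.int32(531), (np.float64(375.14), np.float64(293.75)), (np.int32(346), np.int32(255), np.int32(58), np.int32(77))), (np.int32(136), (np.float64(390.38), np.float64(215.35)), (np.int32(361), np.int32(186), np.int32(46), np.int32(52))), (np.int32(96), (np.float64(327.14), np.float64(59.21)), (np.int32(320), np.int32(50), np.int32(17), np.int32(15))), (np.int32(28), (np.float64(366.14), np.float64(207.71)), (np.int32(363), np.int32(197), np.int32(7), np.int32(23)))]
```

```bash
python3 - <<'E'
from h import *
np.set_printoptions(precision=4,suppress=True)
t=np.load('top0.npy');s=np.load('scene0.npy')
def redc(im,roi):
    hsv=cv2.cvtColor(im,cv2.COLOR_RGB2HSV);m=cv2.inRange(hsv,(0,110,40),(9,255,255))|cv2.inRange(hsv,(168,110,40),(180,255,255))
    k=np.zeros_like(m);x0,y0,x1,y1=roi;k[y0:y1,x0:x1]=1
    p=np.argwhere(m*k>0)[:,::-1];return p.mean(0),len(p),p.min(0),p.max(0)
a=redc(t,(315,115,345,145));b=redc(s,(215,262,245,290));print(a,b)
H,e=tri(T,a[0],S,b[0]);print('handle',H,e)
yw=np.deg2rad(2);xs=np.array([np.sin(yw),np.cos(yw),0]);ys=np.array([-np.cos(yw),np.sin(yw),0]);O=np.array([.656,.0084,0])
hub=np.array([.6509,-.1288,.0926])
ax=-np.sin(np.deg2rad(28))*xs+np.cos(np.deg2rad(28))*np.array([0,0,1])
d=H-hub;print('axial',d@ax,'radial',np.linalg.norm(d-(d@ax)*ax), 'in scope',(d-(d@ax)*ax)@xs,(d-(d@ax)*ax)@ys)
print('hub scope',(hub-O)@xs,(hub-O)@ys)
# wheel rim ellipse: project model
u=np.cross(ys,ax)
for nm,c in (('T',T),('S',S)):
    print(nm,[proj(c,hub+.06*(np.cos(k)*xs*1+0) if 0 else hub+.06*(np.cos(k)*u+np.sin(k)*ys)).round(1).tolist() for k in np.arange(4)*np.pi/2])
for p,q in [((310,50),(320,301)),((371,52),(246,355))]:print('bottle',tri(T,p,S,q))
w=cal('wrist0c.npy')
R=Rn.from_quat([ 8.00002912e-01,-5.99995439e-01,-7.54958441e-04,-4.93762099e-04]).as_matrix()
o=-w['R'].T@w['t'];print('cam in tool',R.T@(o-np.array([.17478,-.59942,.23792])));print(w['R']@R)
E
```

```text
(array([330.3585, 129.2264]), 53, array([325, 126]), array([335, 132])) (array([230.6643, 276.3776]), 143, array([217, 266]), array([238, 283]))
handle [ 0.6694 -0.1756  0.0936] 0.0017238550585511507
axial 0.022532752934279386 radial 0.045022155390781006 in scope -0.03554443322801634 -0.020159459548760597
hub scope -0.1372944089002027 0.0003086822702142488
T [[297.9, 131.8], [314.5, 154.6], [330.8, 138.4], [314.8, 116.0]]
S [[259.5, 245.8], [228.3, 248.4], [223.6, 280.3], [256.3, 278.9]]
bottle (array([ 0.8814, -0.111 ,  0.1767]), np.float64(0.0017350838975654789))
bottle (array([ 0.8794, -0.2892,  0.1704]), np.float64(0.0009336631282176786))
cam in tool [ 0.0001 -0.0758 -0.1454]
[[ 1.     -0.0007 -0.0013]
 [ 0.0003  0.9545 -0.2981]
 [ 0.0014  0.2981  0.9545]]
```

```bash
python3 - <<'E'
import cv2
t=cv2.imread('pics/top0.png');s=cv2.imread('pics/scene0.png')
import numpy as np
a=cv2.resize(t[100:170,280:350],(560,560),interpolation=cv2.INTER_CUBIC)
b=cv2.resize(s[235:295,215:275],(560,560),interpolation=cv2.INTER_CUBIC)
cv2.imwrite('pics/w1.png',cv2.resize(np.hstack([a,b]),(800,400)))
E
```

```text
(no output)
```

View pics/w1.png

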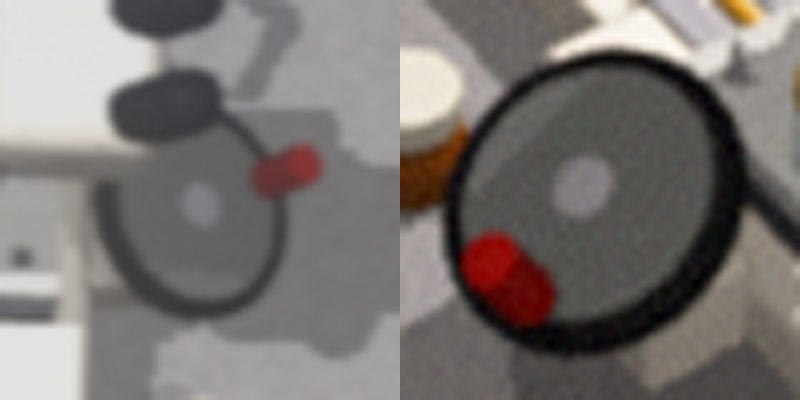

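```bash
python3 - <<'E'
from h import *
np.set_printoptions(precision=4,suppress=True)
yw=np.deg2rad(2);xs=np.array([np.sin(yw),np.cos(yw),0]);ys=np.array([-np.cos(yw),np.sin(yw),0]);O=np.array([.656,.0084,0])
sc=lambda X:np.array([(X-O)@xs,(X-O)@ys,X[2]])
P,e=tri(T,(244.6,136.2),S,(307.8,238.1));print('pointer',P,e,sc(P))
for z in(.04,.05,.055,.06):print(z,'p',sc(onz(T,(242.5,136),z)),'mark',sc(onz(T,(236,179.7),z)))
t=cv2.imread('pics/top0.png');s=cv2.imread('pics/scene0.png')
a=cv2.resize(t[125:195,215:285],(560,560),interpolation=cv2.INTER_CUBIC)
b=cv2.resize(s[205:275,270:340],(560,560),interpolation=cv2.INTER_CUBIC)
cv2.imwrite('pics/w2.png',cv2.resize(np.hstack([a,b]),(800,400)))
g=np.load('top0.npy')
w=cv2.cvtColor(g,cv2.COLOR_RGB2HSV);m=cv2.inRange(w,(45,80,40),(80,255,255))|0
p=np.argwhere(m[180:240,355:412])[:,::-1]+[355,180]
rc=cv2.minAreaRect(p.astype(np.float32));bx=cv2.boxPoints(rc);print(rc)
q=np.array([onz(T,k,.004) for k in bx]);print(q,q.mean(0),[np.linalg.norm(q[i]-q[(i+1)%4]) for i in range(4)])
E
```

```text
pointer [0.6607 0.0848 0.0607] 0.009287212466415578 [ 0.0765 -0.002   0.0607]
0.04 p [ 0.0799 -0.0055  0.04  ] mark [0.095  0.1331 0.04  ]
0.05 p [ 0.0796 -0.0025  0.05  ] mark [0.0946 0.1351 0.05  ]
0.055 p [ 0.0795 -0.0011  0.055 ] mark [0.0944 0.1361 0.055 ]
0.06 p [0.0794 0.0004 0.06  ] mark [0.0942 0.1372 0.06  ]
((384.0, 209.5), (36.53790283203125, 46.83994674682617), 15.945395469665527)
[[ 0.3836 -0.2734  0.004 ]
 [ 0.525  -0.3199  0.004 ]
 [ 0.4927 -0.4287  0.004 ]
 [ 0.3521 -0.3806  0.004 ]] [ 0.4384 -0.3507  0.004 ] [np.float64(0.14885367139606223), np.float64(0.11353677250235372), np.float64(0.14855710879578776), np.float64(0.11169290041577626)]
```

View pics/w2.png

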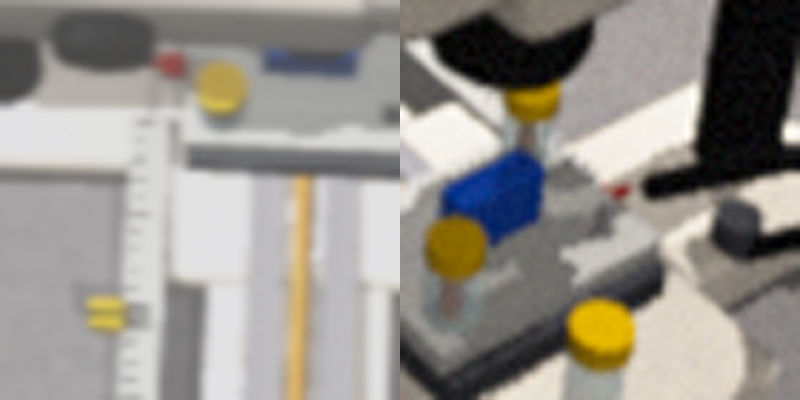

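Checks: the handle lies 45.0 mm from the wheel axis and 22.5 mm above the face, as it should. The smaller pad measures 149x113 mm, centred at (0.438, -0.351). The pointer has about 137 mm to travel, roughly 3.4 turns. Next I plan the approach to the handle.

```bash
cat > p.py <<'E'
from h import *
from scipy.spatial.transform import Slerp
np.set_printoptions(precision=4,suppress=True)
D=np.deg2rad;yw=D(2);Z=np.array([0,0,1.])
xs=np.array([np.sin(yw),np.cos(yw),0]);ys=np.array([-np.cos(yw),np.sin(yw),0]);O=np.array([.656,.0084,0])
sc=lambda X:np.array([(X-O)@xs,(X-O)@ys,X[2]])
hub=np.array([.6509,-.1288,.0926]);ax=-np.sin(D(28))*xs+np.cos(D(28))*Z;C=hub+.025*ax;u=np.cross(ys,ax)
def toolR(z,x):
    z=z/np.linalg.norm(z);x=x-(x@z)*z;x/=np.linalg.norm(x);return np.stack([x,np.cross(z,x),z],1)
LEAN=D(36);ZT=np.sin(LEAN)*xs-np.cos(LEAN)*Z;RW=toolR(ZT,-ys)
def hand(phi):return C+.045*(np.cos(phi)*u+np.sin(phi)*ys)
def tcpW(phi,back=0.):return hand(phi)+.003*ax+(.019-back)*ZT
def cur():
    from plant import r
    s=r.get_state();print('t',round(s['clock'],3),'p',s['tool_pos'],'F',np.round(s['contact_force'],1),'M',np.round(s['moment'],2),'op',round(s['opening'],3),'q',np.round(s['q'],2))
    return np.array(s['tool_pos']),Rn.from_quat(s['eef_rot'])
def inc(ps,Rs):
    out=[]
    for i in range(1,len(ps)):
        d=Rs[i-1].inv().apply(ps[i]-ps[i-1])*1000;w=(Rs[i-1].inv()*Rs[i]).as_rotvec()
        out.append([round(float(v),1) for v in d]+[round(float(v),3) for v in w])
    return out
def line(p0,R0,p1,R1,n):
    k=np.linspace(0,1,n+1);sl=Slerp([0,1],Rn.concatenate([R0,R1]))
    return [p0+(p1-p0)*a for a in k],[sl(a) for a in k]
def show(rows):
    for x in rows:print(x)
E
python3 - <<'E'
from p import *
p,R=cur()
# start angle
H=np.array([.6694,-.1756,.0936]);d=H-C;phi=np.arctan2(d@ys,d@u);print('phi0',np.rad2deg(phi))
R1=Rn.from_matrix(RW);t0=tcpW(phi);t1=tcpW(phi,.11);print(t0,t1)
print((R.inv()*R1).as_rotvec())
m=np.array([.42,-.5,.36])
k,Q=line(p,R,t1,R1,16)
# lift mid
for i in range(17):k[i]=k[i]+np.array([0,0,.08*np.sin(np.pi*i/16)])
show(inc(k,Q))
E
```

```text
t 0.15 p [ 0.1748 -0.5996  0.2381] F [-0.1 -0.2 -0.2] M [-0.05 -0.02 -0.03] op 1.0 q [ 1.32  0.69 -0.19  1.57  0.16  0.9  -0.22]
phi0 -153.44245445863123
[ 0.6697 -0.167   0.0831] [ 0.6674 -0.2316  0.172 ]
[ 0.5423 -0.3914 -1.2086]
[-13.5, -36.0, -11.5, 0.034, -0.024, -0.076]
[-10.9, -37.3, -9.3, 0.034, -0.024, -0.076]
[-8.2, -38.2, -6.6, 0.034, -0.024, -0.076]
[-5.4, -38.7, -3.5, 0.034, -0.024, -0.076]
[-2.3, -38.8, 0.1, 0.034, -0.024, -0.076]
[0.8, -38.4, 3.9, 0.034, -0.024, -0.076]
[4.1, -37.4, 7.9, 0.034, -0.024, -0.076]
[7.4, -35.9, 11.9, 0.034, -0.024, -0.076]
[10.7, -33.8, 15.8, 0.034, -0.024, -0.076]
[13.9, -31.3, 19.5, 0.034, -0.024, -0.076]
[17.0, -28.4, 22.7, 0.034, -0.024, -0.076]
[19.8, -25.1, 25.5, 0.034, -0.024, -0.076]
[22.4, -21.7, 27.7, 0.034, -0.024, -0.076]
[24.7, -18.1, 29.3, 0.034, -0.024, -0.076]
[26.8, -14.5, 30.2, 0.034, -0.024, -0.076]
[28.5, -11.1, 30.5, 0.034, -0.024, -0.076]
```

Call:
play_rows:
  increments:
    - [1,-13.5,-36,-11.5,0.034,-0.024,-0.076]
    - [1,-11,-37,-9.5,0.034,-0.024,-0.076]
    - [1,-8,-38,-6.5,0.034,-0.024,-0.076]
    - [1,-5.5,-38.5,-3.5,0.034,-0.024,-0.076]
    - [1,-2.5,-39,0,0.034,-0.024,-0.076]
    - [1,1,-38.5,4,0.034,-0.024,-0.076]
    - [1,4,-37.5,8,0.034,-0.024,-0.076]
    - [1,7.5,-36,12,0.034,-0.024,-0.076]
  grip_force: 20

```text
clock: 1.15
tool_pos: [0.4222, -0.4092, 0.2853]
eef_rot: [0.932, -0.32, 0.002, -0.169]
contact_force: [0.4, -0.1, -0.5]
opening: 1.002
```

```bash
python3 - <<'E'
from p import *
p,R=cur();phi=D(-153.4)
print((R.inv()*Rn.from_matrix(RW)).as_rotvec())
k,Q=line(p,R,tcpW(phi,.11),Rn.from_matrix(RW),8);show(inc(k,Q)[:2]);print(inc(k,Q)[-1])
E
```

```text
t 1.15 p [ 0.4222 -0.4092  0.2853] F [ 0.4 -0.1 -0.5] M [-0.29  0.15 -0.02] op 1.002 q [ 1.13  0.72 -0.52  1.47  0.02  1.15  0.03]
[ 0.2636 -0.1894 -0.589 ]
[12.6, -30.2, 23.7, 0.033, -0.024, -0.074]
[15.3, -28.4, 24.4, 0.033, -0.024, -0.074]
[28.4, -13.5, 25.4, 0.033, -0.024, -0.074]
```

Call:
play_rows:
  increments:
    - [1,12.5,-30,23.5,0.033,-0.024,-0.074]
    - [1,15,-28.5,24.5,0.033,-0.024,-0.074]
    - [1,18,-26,25,0.033,-0.024,-0.074]
    - [1,20.5,-24,25.5,0.033,-0.024,-0.074]
    - [1,22.5,-21,26,0.033,-0.024,-0.074]
    - [1,24.5,-18.5,26,0.033,-0.024,-0.074]
    - [1,26.5,-16,26,0.033,-0.024,-0.074]
    - [1,28.5,-13.5,25.5,0.033,-0.024,-0.074]

```text
clock: 2.15
tool_pos: [0.6735, -0.2201, 0.1639]
eef_rot: [0.949, -0.002, 0.003, -0.315]
contact_force: [1.0, -0.6, -0.1]
opening: 0.999
```

```bash
python3 - <<'E'
from p import *
from plant import r
p,R=cur();phi=D(-153.4)
c=r.get_calibration('wrist');im=r.snapshot('wrist');cv2.imwrite('pics/wr1.png',im[:,:,::-1]);np.save('wr1.npy',im);np.save('wr1c.npy',c,allow_pickle=True)
print('expected handle px',proj(c,hand(phi)),'hub',proj(c,hub))
k,Q=line(p,R,tcpW(phi,.0),Rn.from_matrix(RW),6);show(inc(k,Q)[:2]);print(inc(k,Q)[-1])
E
```

```text
t 2.15 p [ 0.6735 -0.2201  0.1639] F [ 1.  -0.6 -0.1] M [-0.63 -0.05 -0.03] op 0.999 q [ 0.76  1.16 -0.73  1.04  0.05  1.3   0.31]
expected handle px [250.972  203.0957] hub [231.9003 156.7568]
[-0.8, 1.0, 16.1, -0.002, 0.002, 0.004]
[-0.8, 0.9, 16.1, -0.002, 0.002, 0.004]
[-0.9, 0.8, 16.1, -0.002, 0.002, 0.004]
```

View pics/wr1.png

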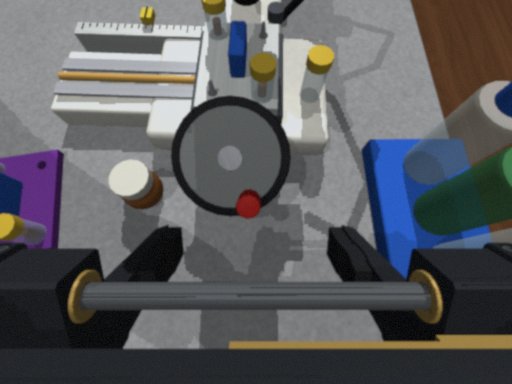

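The wrist view has the handle at (248,205), predicted (251,203), and the hub at (230,157), predicted (232,157), so both agree to about 2 mm. I go down onto the handle.

Call:
play_rows:
  increments:
    - [1,-1.2,1,16.5,-0.002,0.002,0.004]
    - [1,-1.2,1,16.5,-0.002,0.002,0.004]
    - [1,-1.2,1,16.5,-0.002,0.002,0.004]
    - [1,-1.2,1,16.5,-0.002,0.002,0.004]
    - [1,-1.2,1,16,-0.002,0.002,0.004]
    - [1,-1.2,1,16,-0.002,0.002,0.004]
    - [0.4,0,0,0,0,0,0]
    - [0.4,0,0,0,0,0,0]

```text
clock: 3.2
tool_pos: [0.668, -0.1579, 0.0727]
eef_rot: [0.95, -0.01, 0.0, -0.313]
contact_force: [-4.7, -3.3, 5.1]
opening: 0.796
```

```bash
python3 - <<'E'
from p import *
from plant import r
p,R=cur();phi=D(-153.4)
c=r.get_calibration('wrist');im=r.snapshot('wrist');cv2.imwrite('pics/wr2.png',im[:,:,::-1])
print('err tool',R.inv().apply(tcpW(phi)-p)*1000)
print('expected handle px',proj(c,hand(phi)),'hub',proj(c,hub))
E
```

```text
t 3.2 p [ 0.668  -0.1579  0.0727] F [-4.7 -3.3  5.1] M [-0.58  0.76  0.62] op 0.796 q [ 0.71  1.22 -0.71  1.21  0.07  1.05  0.28]
err tool [  1.8713   1.1203 -13.6792]
expected handle px [260.772  269.7845] hub [226.087  183.2224]
```

View pics/wr2.png

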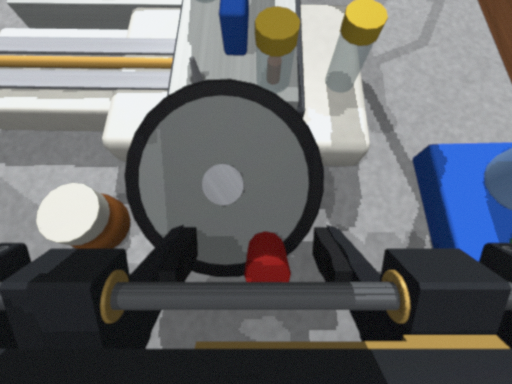

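The tool ran 13 mm deep, because motion was still under way when I read the pose. Contact is a light 8 N. I back off by that much, then close.

Call:
play_rows:
  increments:
    - [0.7,1,1,-7,0,0,0]
    - [0.7,1,0,-7,0,0,0]
    - [0.6,0,0,0,0,0,0]
    - [0.4,0,0,0,0,0,0]
    - [0.3,0,0,0,0,0,0]
    - [0.3,0,0,0,0,0,0]
    - [0.3,0,0,0,0,0,0]
    - [0.3,0,0,0,0,0,0]

```text
clock: 4.25
tool_pos: [0.6717, -0.1664, 0.0826]
eef_rot: [0.95, -0.01, 0.001, -0.313]
contact_force: [1.4, 0.2, -2.7]
opening: 0.303
```

```bash
python3 - <<'E'
from p import *
from plant import r
p,R=cur();phi=D(-153.4)
c=r.get_calibration('wrist');im=r.snapshot('wrist');cv2.imwrite('pics/wr3.png',im[:,:,::-1])
print('err tool',R.inv().apply(tcpW(phi)-p)*1000,(R.inv()*Rn.from_matrix(RW)).as_rotvec())
print('expected handle px',proj(c,hand(phi)),'hub',proj(c,hub))
E
```

```text
t 4.25 p [ 0.6717 -0.1664  0.0826] F [ 1.4  0.2 -2.7] M [-0.63 -0.27 -0.19] op 0.303 q [ 0.72  1.22 -0.71  1.18  0.07  1.08  0.28]
err tool [-1.9313  0.2858 -0.7137] [-0.0082  0.0118  0.0093]
expected handle px [253.3759 254.6336] hub [222.0139 176.1927]
```

View pics/wr3.png

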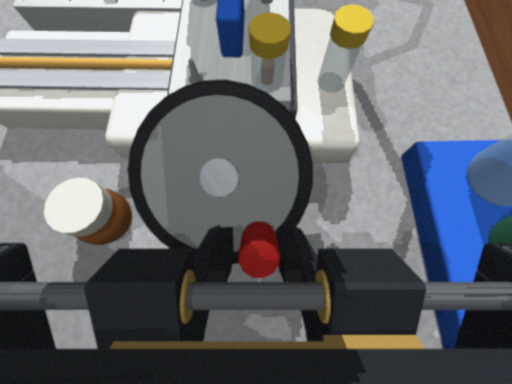

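```bash
cat > crank.py <<'E'
import sys,json
from p import *
step=float(sys.argv[1]);n=int(sys.argv[2]);a0=sys.argv[3:] 
p,R=cur()
try:off=np.array(json.load(open('off.json')))
except: off=np.zeros(3)
g=p-.019*R.as_matrix()[:,2]-.003*ax-off
d=g-C;phi=np.arctan2(d@ys,d@u);print('phi',np.rad2deg(phi),'rad',np.hypot(d@ys,d@u)*1000,'axial',d@ax*1000,'roterr',(R.inv()*Rn.from_matrix(RW)).as_rotvec())
RT=Rn.from_matrix(RW)
ps=[p]+[tcpW(phi-D(step)*(i+1))+off for i in range(n)]
# keep tcpW with actual orientation
Rs=[R]+[RT]*n
show(inc(ps,Rs))
E
python3 - <<'E'
from p import *
E
python3 crank.py 20 5
```

```text
t 4.3 p [ 0.6716 -0.1664  0.0826] F [ 1.6  0.6 -0.4] M [-0.6  -0.35 -0.23] op 0.301 q [ 0.72  1.22 -0.71  1.18  0.07  1.08  0.28]
phi -150.92612996834646 rad 45.76297142793957 axial -0.7035190677122626 roterr [-0.0082  0.0119  0.0092]
[-15.0, 4.3, -1.2, -0.008, 0.012, 0.009]
[-15.6, -0.3, 0.0, 0.0, 0.0, 0.0]
[-14.6, -5.5, 0.8, 0.0, 0.0, 0.0]
[-11.8, -10.1, 1.4, 0.0, 0.0, 0.0]
[-7.6, -13.5, 1.9, 0.0, 0.0, 0.0]
```

Call:
play_rows:
  increments:
    - [0,0,0,0,0,0,0]
    - [0,0,0,0,0,0,0]
    - [0,0,0,0,0,0,0]
    - [0,-10,3,0,-0.008,0.012,0.009]
    - [0,-15.5,1,0,0,0,0]
    - [0,-15,-4,0.5,0,0,0]
    - [0,-12.5,-9,1.2,0,0,0]
    - [0,-9,-12.5,1.7,0,0,0]
  grip_force: 20

```text
clock: 5.3
tool_pos: [0.6114, -0.153, 0.0882]
eef_rot: [0.953, -0.021, 0.01, -0.302]
contact_force: [3.3, -0.9, -4.3]
opening: 0.241
```

```bash
python3 crank.py 20 8
```

```text
t 5.3 p [ 0.6114 -0.153   0.0882] F [ 3.3 -0.9 -4.3] M [-1.05 -0.5  -0.42] op 0.241 q [ 0.79  1.13 -0.72  1.45  0.07  0.9   0.27]
phi 124.80131139949196 rad 47.28481189790636 axial -1.0658215982262254 roterr [ 0.0135 -0.0111 -0.0057]
[-5.0, -15.7, 0.8, 0.014, -0.011, -0.006]
[-1.3, -15.4, 2.2, 0.0, 0.0, 0.0]
[4.1, -14.9, 2.1, 0.0, 0.0, 0.0]
[9.0, -12.6, 1.8, 0.0, 0.0, 0.0]
[12.8, -8.8, 1.2, 0.0, 0.0, 0.0]
[15.1, -4.0, 0.6, 0.0, 0.0, 0.0]
[15.6, 1.4, -0.2, 0.0, 0.0, 0.0]
[14.1, 6.6, -0.9, 0.0, 0.0, 0.0]
```

Call:
play_rows:
  increments:
    - [0,-5,-15.5,0.8,0.014,-0.011,-0.006]
    - [0,-1.3,-15.5,2.2,0,0,0]
    - [0,4,-15,2,0,0,0]
    - [0,9,-12.5,1.8,0,0,0]
    - [0,12.8,-8.8,1.2,0,0,0]
    - [0,15,-4,0.6,0,0,0]
    - [0,15.5,1.4,-0.2,0,0,0]
    - [0,14,6.6,-0.9,0,0,0]

```text
clock: 6.3
tool_pos: [0.6735, -0.0978, 0.1183]
eef_rot: [0.952, -0.014, -0.004, -0.306]
contact_force: [-6.3, -3.6, 1.1]
opening: 0.237
```

```bash
python3 crank.py 20 8
```

```text
t 6.3 p [ 0.6735 -0.0978  0.1183] F [-6.3 -3.6  1.1] M [-1.14  1.    0.77] op 0.237 q [ 0.65  1.13 -0.72  1.29  0.04  1.01  0.19]
phi -30.146950162513292 rad 43.44631151770481 axial -1.368433668565842 roterr [ 0.0056  0.0189 -0.001 ]
[13.0, 8.4, -2.8, 0.006, 0.019, -0.001]
[7.8, 13.4, -1.9, 0.0, 0.0, 0.0]
[2.7, 15.2, -2.1, 0.0, 0.0, 0.0]
[-2.8, 15.2, -2.1, 0.0, 0.0, 0.0]
[-7.8, 13.4, -1.9, 0.0, 0.0, 0.0]
[-12.0, 9.9, -1.4, 0.0, 0.0, 0.0]
[-14.7, 5.3, -0.7, 0.0, 0.0, 0.0]
[-15.6, -0.0, 0.0, 0.0, 0.0, 0.0]
```

```bash
python3 -c "
from p import *;import json
json.dump((.0022*ys).tolist(),open('off.json','w'))"; python3 crank.py 25 8
```

```text
t 6.3 p [ 0.6735 -0.0978  0.1183] F [-6.3 -3.6  1.1] M [-1.14  1.    0.77] op 0.237 q [ 0.65  1.13 -0.72  1.29  0.04  1.01  0.19]
phi -32.59211325480694 rad 44.59179474504389 axial -1.368433668565842 roterr [ 0.0056  0.0189 -0.001 ]
[14.3, 13.0, -3.4, 0.006, 0.019, -0.001]
[6.6, 18.1, -2.5, 0.0, 0.0, 0.0]
[-1.7, 19.2, -2.7, 0.0, 0.0, 0.0]
[-9.8, 16.7, -2.3, 0.0, 0.0, 0.0]
[-16.0, 11.0, -1.6, 0.0, 0.0, 0.0]
[-19.2, 3.3, -0.5, 0.0, 0.0, 0.0]
[-18.8, -5.0, 0.7, 0.0, 0.0, 0.0]
[-14.9, -12.4, 1.7, 0.0, 0.0, 0.0]
```

Call:
play_rows:
  increments:
    - [0,14,13,-3.2,0.006,0.019,-0.001]
    - [0,6.6,18,-2.5,0,0,0]
    - [0,-1.7,19,-2.7,0,0,0]
    - [0,-9.8,16.7,-2.3,0,0,0]
    - [0,-16,11,-1.6,0,0,0]
    - [0,-19,3.3,-0.5,0,0,0]
    - [0,-18.8,-5,0.7,0,0,0]
    - [0,-15,-12.5,1.7,0,0,0]

```text
clock: 7.3
tool_pos: [0.6499, -0.1668, 0.0842]
eef_rot: [0.954, -0.027, 0.046, -0.295]
contact_force: [4.3, -14.6, -18.4]
opening: 0.244
```

```bash
python3 crank.py 25 8
```

```text
t 7.3 p [ 0.6499 -0.1668  0.0842] F [  4.3 -14.6 -18.4] M [-5.05 -0.02 -0.65] op 0.244 q [ 0.78  1.15 -0.72  1.38  0.07  0.86  0.28]
phi -178.6008729488855 rad 39.66355888451177 axial 1.2931708478665962 roterr [ 0.027  -0.0846  0.0049]
[-20.6, 1.1, -0.6, 0.027, -0.085, 0.005]
[-15.7, -11.4, 1.6, 0.0, 0.0, 0.0]
[-9.4, -16.9, 2.4, 0.0, 0.0, 0.0]
[-1.3, -19.2, 2.7, 0.0, 0.0, 0.0]
[7.0, -18.0, 2.5, 0.0, 0.0, 0.0]
[14.0, -13.4, 1.9, 0.0, 0.0, 0.0]
[18.4, -6.2, 0.9, 0.0, 0.0, 0.0]
[19.4, 2.1, -0.3, 0.0, 0.0, 0.0]
```

```bash
python3 crank.py 19 8|tail -8
```

```text
[-16.2, 2.8, -0.4, 0.027, -0.085, 0.005]
[-13.2, -6.7, 0.9, 0.0, 0.0, 0.0]
[-10.3, -10.6, 1.5, 0.0, 0.0, 0.0]
[-6.3, -13.3, 1.9, 0.0, 0.0, 0.0]
[-1.5, -14.6, 2.1, 0.0, 0.0, 0.0]
[3.4, -14.3, 2.0, 0.0, 0.0, 0.0]
[7.9, -12.5, 1.8, 0.0, 0.0, 0.0]
[11.6, -9.2, 1.3, 0.0, 0.0, 0.0]
```

Call:
play_rows:
  increments:
    - [0,-14,4,-0.4,0.027,-0.085,0.005]
    - [0,-14,-5,0.8,0,0,0]
    - [0,-10.5,-10,1.4,0,0,0]
    - [0,-6.5,-13,1.9,0,0,0]
    - [0,-1.5,-14.6,2.1,0,0,0]
    - [0,3.4,-14.3,2,0,0,0]
    - [0,8,-12.5,1.8,0,0,0]
    - [0,11.5,-9.2,1.3,0,0,0]

```text
clock: 8.3
tool_pos: [0.6214, -0.0971, 0.1188]
eef_rot: [0.95, -0.016, -0.005, -0.311]
contact_force: [-4.7, -1.7, 2.6]
opening: 0.241
```

```bash
python3 crank.py 19 8
```

```text
t 8.3 p [ 0.6214 -0.0971  0.1188] F [-4.7 -1.7  2.6] M [-0.74  0.45  0.41] op 0.241 q [ 0.72  1.09 -0.73  1.46  0.03  0.91  0.21]
phi 37.410574476818425 rad 46.0945595752679 axial -0.45135913345127965 roterr [-0.0038  0.0201 -0.0063]
[14.1, -6.1, 0.1, -0.004, 0.02, -0.006]
[14.7, -2.3, 0.3, 0.0, 0.0, 0.0]
[14.6, 2.6, -0.4, 0.0, 0.0, 0.0]
[13.0, 7.2, -1.0, 0.0, 0.0, 0.0]
[9.9, 10.9, -1.5, 0.0, 0.0, 0.0]
[5.8, 13.5, -1.9, 0.0, 0.0, 0.0]
[1.0, 14.7, -2.1, 0.0, 0.0, 0.0]
[-3.9, 14.2, -2.0, 0.0, 0.0, 0.0]
```

Call:
play_rows:
  increments:
    - [0,14,-6,0,-0.004,0.02,-0.006]
    - [0,14.7,-2.3,0.3,0,0,0]
    - [0,14.6,2.6,-0.4,0,0,0]
    - [0,13,7.2,-1,0,0,0]
    - [0,9.9,11,-1.5,0,0,0]
    - [0,5.8,13.5,-1.9,0,0,0]
    - [0,1,14.7,-2,0,0,0]
    - [0,-4,14.2,-2,0,0,0]

```text
clock: 9.3
tool_pos: [0.6942, -0.1326, 0.1021]
eef_rot: [0.948, -0.009, 0.005, -0.319]
contact_force: [6.9, 4.5, -1.8]
opening: 0.242
```

```bash
python3 crank.py 19 8
```

```text
t 9.3 p [ 0.6942 -0.1326  0.1021] F [ 6.9  4.5 -1.8] M [-0.12 -1.71 -1.14] op 0.242 q [ 0.67  1.2  -0.72  1.16  0.04  1.09  0.25]
phi -90.79111142808 rad 45.7247138177338 axial 0.24487196110098822 roterr [-0.0218  0.0053  0.015 ]
[-3.5, 14.8, -2.1, -0.022, 0.005, 0.015]
[-7.3, 12.8, -1.8, 0.0, 0.0, 0.0]
[-11.1, 9.8, -1.4, 0.0, 0.0, 0.0]
[-13.7, 5.7, -0.8, 0.0, 0.0, 0.0]
[-14.8, 1.0, -0.1, 0.0, 0.0, 0.0]
[-14.3, -3.9, 0.5, 0.0, 0.0, 0.0]
[-12.3, -8.3, 1.2, 0.0, 0.0, 0.0]
[-8.9, -11.8, 1.7, 0.0, 0.0, 0.0]
```

Call:
play_rows:
  increments:
    - [0,-3.5,15,-2,-0.022,0.005,0.015]
    - [0,-7.3,13,-1.8,0,0,0]
    - [0,-11,10,-1.4,0,0,0]
    - [0,-13.7,5.7,-0.8,0,0,0]
    - [0,-14.8,1,0,0,0,0]
    - [0,-14.3,-3.9,0.5,0,0,0]
    - [0,-12.3,-8.3,1.2,0,0,0]
    - [0,-9,-11.8,1.7,0,0,0]

```text
clock: 10.3
tool_pos: [0.6109, -0.1477, 0.0918]
eef_rot: [0.95, -0.019, 0.015, -0.312]
contact_force: [8.2, 3.9, -6.8]
opening: 0.241
```

```bash
python3 crank.py 19 8
```

```text
t 10.3 p [ 0.6109 -0.1477  0.0918] F [ 8.2  3.9 -6.8] M [-0.73 -1.29 -0.92] op 0.241 q [ 0.8   1.13 -0.73  1.46  0.06  0.89  0.28]
phi 119.30097827211502 rad 43.01602481827733 axial -0.41432387531711856 roterr [-0.0075 -0.0189  0.0013]
[-7.1, -12.8, 1.4, -0.008, -0.019, 0.001]
[-0.2, -14.7, 2.1, 0.0, 0.0, 0.0]
[4.6, -14.0, 2.0, 0.0, 0.0, 0.0]
[9.0, -11.7, 1.6, 0.0, 0.0, 0.0]
[12.3, -8.2, 1.2, 0.0, 0.0, 0.0]
[14.4, -3.8, 0.5, 0.0, 0.0, 0.0]
[14.8, 1.1, -0.2, 0.0, 0.0, 0.0]
[13.7, 5.8, -0.8, 0.0, 0.0, 0.0]
```

Call:
play_rows:
  increments:
    - [0,-7,-13,1.4,-0.008,-0.019,0.001]
    - [0,-0.5,-15,2,0,0,0]
    - [0,4.6,-14,2,0,0,0]
    - [0,9,-12,1.6,0,0,0]
    - [0,12.3,-8.2,1.2,0,0,0]
    - [0,14.4,-3.8,0.5,0,0,0]
    - [0,14.8,1,-0.2,0,0,0]
    - [0,13.7,5.8,-0.8,0,0,0]

```text
clock: 11.3
tool_pos: [0.6522, -0.0889, 0.124]
eef_rot: [0.948, -0.011, -0.017, -0.317]
contact_force: [-3.2, 7.3, 8.5]
opening: 0.245
```

```bash
python3 crank.py 19 8
python3 - <<'E'
from plant import r
import cv2,numpy as np
im=r.snapshot('top');np.save('top1.npy',im);cv2.imwrite('pics/top1.png',im[:,:,::-1])
cv2.imwrite('pics/t2.png',cv2.resize(im[80:230,190:350,::-1],None,fx=5,fy=4,interpolation=cv2.INTER_CUBIC))
E
```

```text
t 11.3 p [ 0.6522 -0.0889  0.124 ] F [-3.2  7.3  8.5] M [1.71 0.15 0.13] op 0.245 q [ 0.66  1.12 -0.72  1.34  0.02  1.01  0.19]
phi -3.6429148432580996 rad 47.188152277736435 axial -0.26587516023562563 roterr [-0.0153  0.0462 -0.0036]
[15.2, 5.7, -1.8, -0.015, 0.046, -0.004]
[12.6, 7.8, -1.1, 0.0, 0.0, 0.0]
[9.3, 11.5, -1.6, 0.0, 0.0, 0.0]
[5.0, 13.8, -1.9, 0.0, 0.0, 0.0]
[0.2, 14.7, -2.1, 0.0, 0.0, 0.0]
[-4.6, 14.0, -2.0, 0.0, 0.0, 0.0]
[-9.0, 11.7, -1.6, 0.0, 0.0, 0.0]
[-12.3, 8.2, -1.2, 0.0, 0.0, 0.0]
```

View pics/t2.png

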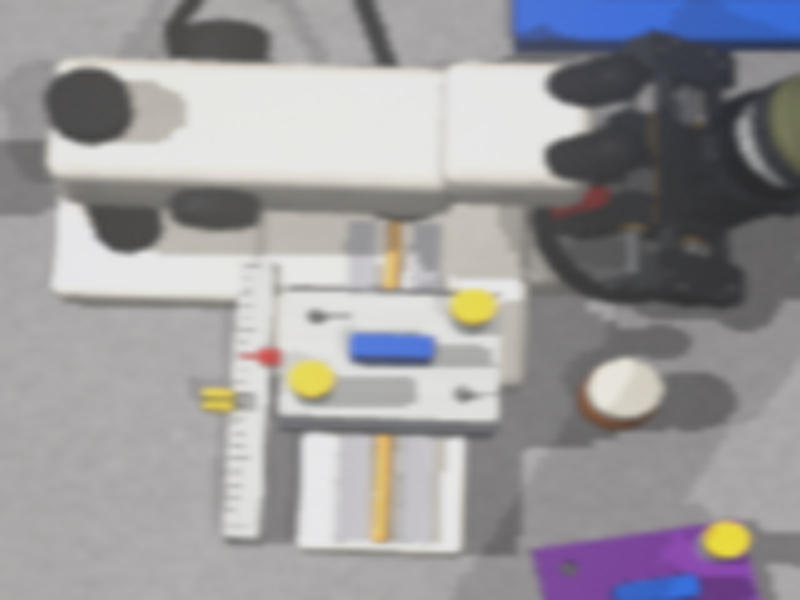

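The stage is moving out: the pointer tip is at crop (240,356) and the mark line at crop row 399. That leaves about 34 mm, or about 300°.

Call:
play_rows:
  increments:
    - [0,14,6.5,-1.8,-0.015,0.046,-0.004]
    - [0,12.6,8,-1.1,0,0,0]
    - [0,9.3,11.5,-1.6,0,0,0]
    - [0,5,14,-1.9,0,0,0]
    - [0,0.2,14.7,-2.1,0,0,0]
    - [0,-4.6,14,-2,0,0,0]
    - [0,-9,11.7,-1.6,0,0,0]
    - [0,-12.3,8.2,-1.2,0,0,0]

```text
clock: 12.35
tool_pos: [0.6768, -0.1598, 0.0877]
eef_rot: [0.948, -0.014, 0.017, -0.316]
contact_force: [6.8, 1.3, -7.0]
opening: 0.241
```

```bash
python3 crank.py 17 8
```

```text
t 12.35 p [ 0.6768 -0.1598  0.0877] F [ 6.8  1.3 -7. ] M [-1.09 -0.95 -0.66] op 0.241 q [ 0.72  1.2  -0.72  1.21  0.05  1.04  0.29]
phi -137.81214520492776 rad 42.897774886526115 axial 0.50993148089961 roterr [-0.0158 -0.0205  0.0127]
[-10.1, 9.1, -1.1, -0.016, -0.02, 0.013]
[-12.7, 3.8, -0.5, 0.0, 0.0, 0.0]
[-13.3, -0.1, 0.0, 0.0, 0.0, 0.0]
[-12.7, -3.9, 0.6, 0.0, 0.0, 0.0]
[-11.0, -7.4, 1.0, 0.0, 0.0, 0.0]
[-8.3, -10.3, 1.4, 0.0, 0.0, 0.0]
[-4.9, -12.2, 1.7, 0.0, 0.0, 0.0]
[-1.1, -13.1, 1.8, 0.0, 0.0, 0.0]
```

Call:
play_rows:
  increments:
    - [0,-10,9,-1,-0.016,-0.02,0.013]
    - [0,-12.7,4,-0.5,0,0,0]
    - [0,-13.3,0,0,0,0,0]
    - [0,-12.7,-4,0.6,0,0,0]
    - [0,-11,-7.4,1,0,0,0]
    - [0,-8,-10,1.4,0,0,0]
    - [0,-4,-11,1.7,0,0,0]
    - [0,0,0,0,0,0,0]

```text
clock: 13.35
tool_pos: [0.6076, -0.1413, 0.0947]
eef_rot: [0.951, -0.021, 0.011, -0.31]
contact_force: [1.5, 3.7, 0.3]
opening: 0.237
```

```bash
python3 crank.py 10 5
python3 - <<'E'
from plant import r
from p import *
im=r.snapshot('top');np.save('top2.npy',im);cv2.imwrite('pics/top2.png',im[:,:,::-1])
cv2.imwrite('pics/t3.png',cv2.resize(im[150:200,220:270,::-1],None,fx=12,fy=12,interpolation=cv2.INTER_CUBIC))
def red(im,roi):
    x0,y0,x1,y1=roi;a=im[y0:y1,x0:x1].astype(float);w=np.clip(a[...,0]-a[...,1:].max(2)-25,0,None)
    yy,xx=np.mgrid[y0:y1,x0:x1];print('red cent',(w*xx).sum()/w.sum(),(w*yy).sum()/w.sum(),'n',(w>0).sum(), xx[w>0].min())
red(im,(225,160,252,200))
x0,y0,x1,y1=226,172,240,188;a=im[y0:y1,x0:x1].astype(float);w=np.clip(np.minimum(a[...,0],a[...,1])-a[...,2]-40,0,None)
yy,xx=np.mgrid[y0:y1,x0:x1];print('yel cent',(w*xx).sum()/w.sum(),(w*yy).sum()/w.sum())
print(im[172:188,232].tolist())
E
```

```text
t 13.35 p [ 0.6076 -0.1413  0.0947] F [1.5 3.7 0.3] M [ 0.06 -0.16 -0.12] op 0.237 q [ 0.79  1.12 -0.72  1.47  0.05  0.88  0.27]
phi 108.9686506346107 rad 43.234266514185556 axial -0.7780773355725292 roterr [-0.0018 -0.0128 -0.0047]
[-3.8, -7.0, 0.2, -0.002, -0.013, -0.005]
[-0.5, -7.7, 1.1, 0.0, 0.0, 0.0]
[0.8, -7.7, 1.1, 0.0, 0.0, 0.0]
[2.2, -7.5, 1.0, 0.0, 0.0, 0.0]
[3.4, -7.0, 1.0, 0.0, 0.0, 0.0]
red cent 242.55769230769232 177.5801282051282 n 32 238
yel cent 233.25169147496618 179.3978349120433
[[174, 171, 172], [173, 170, 171], [168, 165, 165], [159, 156, 156], [171, 164, 143], [211, 193, 112], [217, 199, 91], [179, 164, 85], [196, 180, 86], [214, 195, 87], [175, 159, 104], [163, 157, 148], [171, 168, 167], [173, 170, 171], [173, 170, 170], [170, 168, 168]]
```

View pics/t3.png

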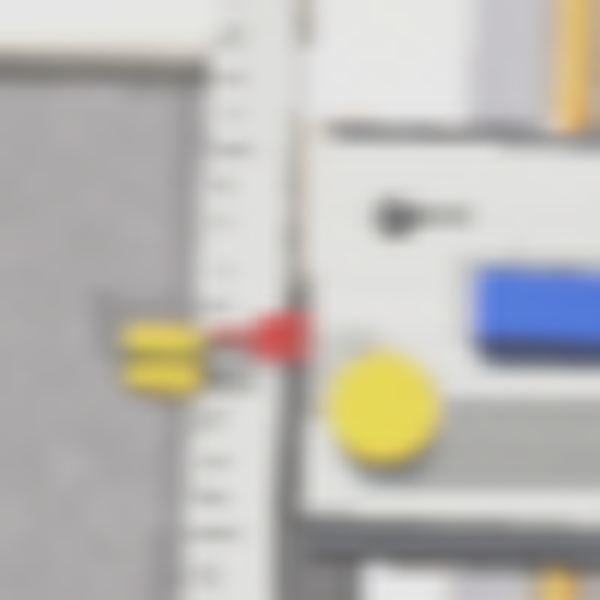

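Call:
play_rows:
  increments:
    - [0,-3.5,-7,0.2,-0.002,-0.013,-0.005]
    - [0,-0.5,-7.7,1.1,0,0,0]
    - [0,0.8,-7.7,1.1,0,0,0]
    - [0,2.2,-7.5,1,0,0,0]
    - [0,2,-4,0.6,0,0,0]
    - [0,0,0,0,0,0,0]
    - [0,0,0,0,0,0,0]
    - [0,0,0,0,0,0,0]

```text
clock: 14.4
tool_pos: [0.608, -0.1134, 0.1097]
eef_rot: [0.952, -0.017, 0.003, -0.307]
contact_force: [-2.5, -2.0, -1.6]
opening: 0.245
```

```bash
cat > mk.py <<'E'
from plant import r
from p import *
import sys
k=sys.argv[1]
im=r.snapshot('top');np.save(f'top{k}.npy',im)
cv2.imwrite(f'pics/tm{k}.png',cv2.resize(im[160:195,222:257,::-1],None,fx=16,fy=16,interpolation=cv2.INTER_CUBIC))
f=im.astype(float)
for x in range(237,246):
    w=np.clip(f[168:190,x,0]-f[168:190,x,1:].max(1)-12,0,None)
    if w.sum()>15:print('red col',x,round((w*np.arange(168,190)).sum()/w.sum(),2),round(w.sum()))
for x in range(231,237):
    v=np.minimum(f[:,x,0],f[:,x,1])-f[:,x,2];g=f[176:184,x,:2].mean(1);i=2+np.argmin(g[2:5]);a,b,c=g[i-1:i+2];print('line',x,round(176+i+.5*(a-c)/(a-2*b+c),2))
E
python3 crank.py 10 2;python3 mk.py 3
```

```text
t 14.4 p [ 0.608  -0.1134  0.1097] F [-2.5 -2.  -1.6] M [-0.86  0.29  0.31] op 0.245 q [ 0.75  1.09 -0.73  1.5   0.04  0.87  0.23]
phi 66.63395969540618 rad 44.809023077034325 axial -0.608517558245189 roterr [ 0.005   0.0042 -0.0024]
[3.6, -7.1, 0.3, 0.005, 0.004, -0.002]
[4.9, -6.1, 0.9, 0.0, 0.0, 0.0]
red col 237 178.91 22
red col 238 179.02 49
red col 239 179.12 77
red col 240 179.17 118
red col 241 179.12 229
red col 242 179.04 347
red col 243 179.04 364
red col 244 179.0 308
red col 245 178.96 163
line 231 179.18
line 232 179.19
line 233 179.2
line 234 179.21
line 235 179.23
line 236 179.33
```

View pics/tm3.png

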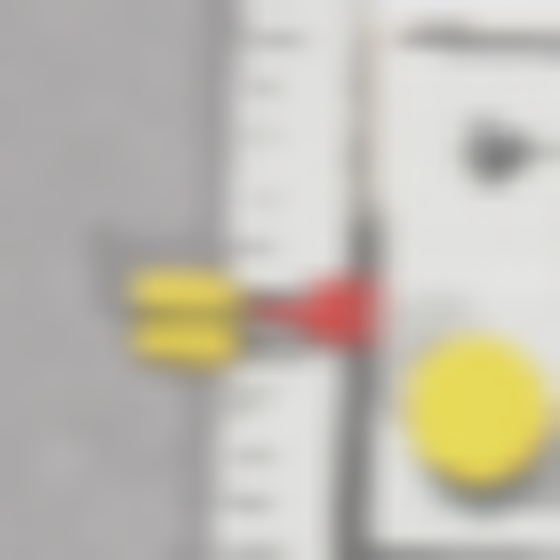

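```bash
python3 - <<'E'
from plant import r
from p import *
im=r.snapshot('scene');np.save('scene1.npy',im)
cv2.imwrite('pics/s2.png',cv2.resize(im[170:290,200:340,::-1],None,fx=5.7,fy=5,interpolation=cv2.INTER_CUBIC))
P=O+.079*xs+.137*ys+.06*Z;print(proj(S,P))
E
```

```text
[275.2608 211.5992]
```

View pics/s2.png

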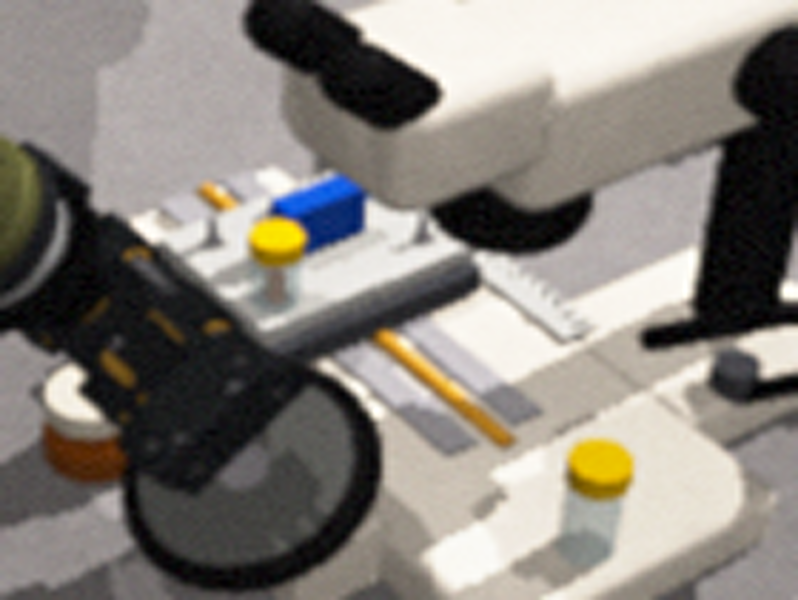

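Call:
play_rows:
  increments:
    - [0,1.2,-2.5,0.2,0,0,0]
    - [0,1.3,-2.4,0.2,0,0,0]
    - [0,0,0,0,0,0,0]
    - [0.7,0,0,0,0,0,0]
    - [0.7,0,0,0,0,0,0]
    - [0.7,0,0,0,0,0,0]
    - [0.7,0,0,0,0,0,0]
    - [0.7,0,0,0,0,0,0]

```text
clock: 15.5
tool_pos: [0.6142, -0.1075, 0.1146]
eef_rot: [0.951, -0.017, 0.006, -0.308]
contact_force: [0.5, 0.0, 0.4]
opening: 0.7
```

```bash
python3 crank.py 10 1;python3 mk.py 4
```

```text
t 15.5 p [ 0.6142 -0.1075  0.1146] F [0.5 0.  0.4] M [-0.58 -0.08  0.01] op 0.7 q [ 0.74  1.09 -0.73  1.5   0.04  0.87  0.23]
phi 54.286162554877265 rad 43.46691014084569 axial 0.82931979302759 roterr [ 0.0024 -0.0022 -0.0004]
[3.8, -6.7, 1.8, 0.002, -0.002, -0.0]
red col 237 179.21 33
red col 238 179.25 68
red col 239 179.28 86
red col 240 179.4 123
red col 241 179.35 232
red col 242 179.26 343
red col 243 179.25 368
red col 244 179.24 314
red col 245 179.25 159
line 231 179.18
line 232 179.19
line 233 179.23
line 234 179.22
line 235 179.25
line 236 179.38
```

```bash
cat > way.py <<'E'
from p import *
def path(wps):  # [(p,R,n)]
    p,R=cur();ps=[p];Rs=[R]
    for q,Q,n in wps:
        k,K=line(ps[-1],Rs[-1],np.array(q),Q,n);ps+=k[1:];Rs+=K[1:]
    return inc(ps,Rs)
E
python3 - <<'E'
from way import *
RV=Rn.from_matrix(toolR(-Z,-ys));R0=Rn.from_matrix(RW)
mid=Slerp([0,1],Rn.concatenate([R0,RV]))(.4)
show(path([([.614,-.172,.204],R0,4),([.50,-.17,.25],mid,4),([.50,.03,.24],RV,6)]))
E
```

```text
t 15.55 p [ 0.6141 -0.1075  0.1146] F [-0.3  0.2  0.1] M [-0.52 -0.09 -0.04] op 0.702 q [ 0.74  1.09 -0.73  1.5   0.04  0.87  0.23]
[0.6, -0.0, -27.6, 0.001, -0.001, -0.0]
[0.6, -0.1, -27.6, 0.001, -0.001, -0.0]
[0.6, -0.1, -27.6, 0.001, -0.001, -0.0]
[0.5, -0.1, -27.6, 0.001, -0.001, -0.0]
[-28.5, -6.4, -9.6, -0.063, 0.0, 0.0]
[-28.5, -5.7, -10.0, -0.063, -0.0, 0.0]
[-28.5, -5.1, -10.3, -0.063, 0.0, -0.0]
[-28.5, -4.4, -10.6, -0.063, -0.0, 0.0]
[-1.2, -30.4, 13.8, -0.063, 0.0, 0.0]
[-1.2, -31.2, 11.9, -0.063, -0.0, -0.0]
[-1.2, -31.9, 9.9, -0.063, -0.0, 0.0]
[-1.2, -32.4, 7.9, -0.063, 0.0, -0.0]
[-1.2, -32.8, 5.8, -0.063, -0.0, -0.0]
[-1.2, -33.1, 3.8, -0.063, -0.0, 0.0]
```

Call:
play_rows:
  increments:
    - [0.7,0,0,-27.5,0,0,0]
    - [0.8,0,0,-27.5,0,0,0]
    - [0.8,0,0,-27.5,0,0,0]
    - [0.8,0,0,-27.5,0,0,0]
    - [0.9,-28.5,-6.5,-9.5,-0.063,0,0]
    - [1,-28.5,-5.5,-10,-0.063,0,0]
    - [1,-28.5,-5,-10.5,-0.063,0,0]
    - [1,-28.5,-4.5,-10.5,-0.063,0,0]

```text
clock: 16.55
tool_pos: [0.4954, -0.1722, 0.2515]
eef_rot: [0.983, -0.019, 0.004, -0.183]
contact_force: [0.2, 1.1, -0.0]
opening: 0.997
```

```bash
python3 - <<'E'
from way import *
RV=Rn.from_matrix(toolR(-Z,-ys))
show(path([([.50,.03,.24],RV,6)]))
E
```

```text
t 16.55 p [ 0.4954 -0.1722  0.2515] F [ 0.2  1.1 -0. ] M [-0.37 -0.02 -0.03] op 0.997 q [ 0.86  0.7  -0.7   1.73  0.09  0.93  0.17]
[-0.5, -30.7, 14.0, -0.062, -0.0, -0.001]
[-0.5, -31.5, 12.0, -0.062, -0.0, -0.001]
[-0.5, -32.2, 10.1, -0.062, -0.0, -0.001]
[-0.5, -32.8, 8.1, -0.062, -0.0, -0.001]
[-0.4, -33.2, 6.0, -0.062, -0.0, -0.001]
[-0.4, -33.5, 4.0, -0.062, -0.0, -0.001]
```

Call:
play_rows:
  increments:
    - [1,5,-30.5,14,-0.062,0,0]
    - [1,5,-31.5,12,-0.062,0,0]
    - [1,0,-32,10,-0.062,0,0]
    - [1,0,-33,8,-0.062,0,0]
    - [1,0,-33,6,-0.062,0,0]
    - [1,0,-28,4,-0.062,0,0]
    - [1,0,-5,0,0,0,0]
    - [1,0,0,0,0,0,0]

```text
clock: 17.55
tool_pos: [0.5131, 0.0348, 0.2405]
eef_rot: [1.0, -0.02, 0.003, 0.007]
contact_force: [-0.2, -0.8, -0.0]
opening: 0.997
```

```bash
python3 - <<'E'
from way import *
from plant import r
cur()
c=r.get_calibration('wrist');im=r.snapshot('wrist');cv2.imwrite('pics/wr4.png',im[:,:,::-1]);np.save('wr4.npy',im);np.save('wr4c.npy',c,allow_pickle=True)
print('cam',-c['R'].T@c['t'])
E
```

```text
t 17.55 p [0.5131 0.0348 0.2405] F [-0.2 -0.8 -0. ] M [-0.02 -0.12  0.02] op 0.997 q [ 0.09  0.56 -0.41  1.89  0.34  0.75 -0.55]
cam [0.514  0.1136 0.3846]
```

View pics/wr4.png

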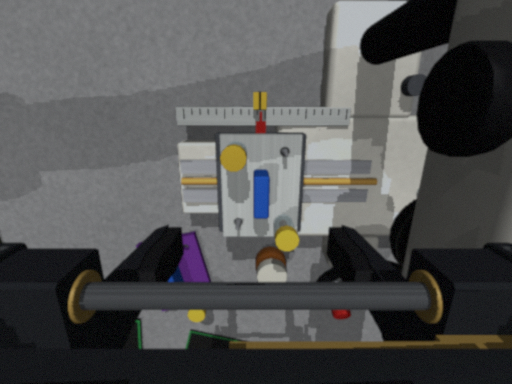

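```bash
python3 - <<'E'
from p import *
im=np.load('wr4.npy');c=cal('wr4c.npy');f=im.astype(float)
cv2.imwrite('pics/wr4z.png',cv2.resize(im[85:140,235:290,::-1],None,fx=10.5,fy=10.5,interpolation=cv2.INTER_CUBIC))
for y in range(105,134):
    w=np.clip(f[y,245:275,0]-f[y,245:275,1:].max(1)-20,0,None)
    if w.sum()>15:print('red row',y,round((w*np.arange(245,275)).sum()/w.sum(),2),round(w.sum()))
for y in range(93,110):
    g=f[y,252:268,:2].mean(1);print('row',y,g.round().astype(int).tolist())
# image direction of xs at mark
M=O+.085*xs+.137*ys+.06*Z;print(proj(c,M),proj(c,M+.01*xs)-proj(c,M),proj(c,M+.01*Z)-proj(c,M),proj(c,M+.01*ys)-proj(c,M))
E
```

```text
red row 105 260.07 30
red row 106 259.93 29
red row 107 260.11 27
red row 111 260.47 19
red row 112 260.36 86
red row 113 260.4 124
red row 114 260.39 134
red row 115 260.39 135
red row 116 260.36 137
red row 117 260.4 134
red row 118 260.36 135
red row 119 260.37 135
red row 120 260.39 158
red row 121 260.4 397
red row 122 260.41 641
red row 123 260.44 705
red row 124 260.46 710
red row 125 260.36 734
red row 126 260.33 770
red row 127 260.35 778
red row 128 260.33 776
red row 129 260.26 766
red row 130 260.2 763
red row 131 260.23 751
red row 132 260.16 579
red row 133 260.04 135
row 93 [110, 134, 150, 154, 153, 148, 124, 81, 76, 127, 150, 154, 154, 149, 132, 112]
row 94 [112, 136, 153, 156, 155, 150, 125, 82, 78, 127, 150, 154, 154, 152, 133, 111]
row 95 [112, 136, 150, 156, 154, 151, 126, 82, 75, 126, 150, 156, 155, 148, 130, 114]
row 96 [114, 137, 150, 154, 154, 148, 126, 80, 75, 126, 152, 155, 154, 150, 132, 109]
row 97 [115, 137, 152, 154, 154, 150, 128, 78, 76, 129, 152, 154, 154, 151, 130, 109]
row 98 [114, 136, 150, 156, 154, 149, 126, 84, 74, 126, 150, 154, 153, 150, 129, 
[... 330 characters left out ...]
, 152, 148, 124, 108]
row 103 [112, 136, 151, 154, 153, 150, 124, 82, 83, 128, 148, 151, 153, 146, 123, 108]
row 104 [114, 137, 150, 153, 153, 148, 125, 82, 79, 127, 149, 154, 152, 147, 124, 104]
row 105 [112, 137, 150, 152, 154, 148, 124, 82, 81, 126, 149, 151, 152, 146, 120, 106]
row 106 [116, 139, 148, 154, 153, 148, 125, 80, 80, 126, 149, 152, 152, 148, 125, 110]
row 107 [141, 146, 151, 153, 154, 148, 124, 82, 82, 127, 148, 153, 150, 146, 134, 134]
row 108 [150, 148, 148, 148, 144, 139, 118, 79, 79, 122, 139, 142, 144, 138, 136, 143]
row 109 [145, 130, 119, 116, 110, 103, 92, 70, 70, 98, 112, 110, 112, 113, 124, 140]
[260.2213 116.606 ] [ 0.0162 -8.9304] [0.2314 0.4263] [-8.5291  0.0428]
```

View pics/wr4z.png

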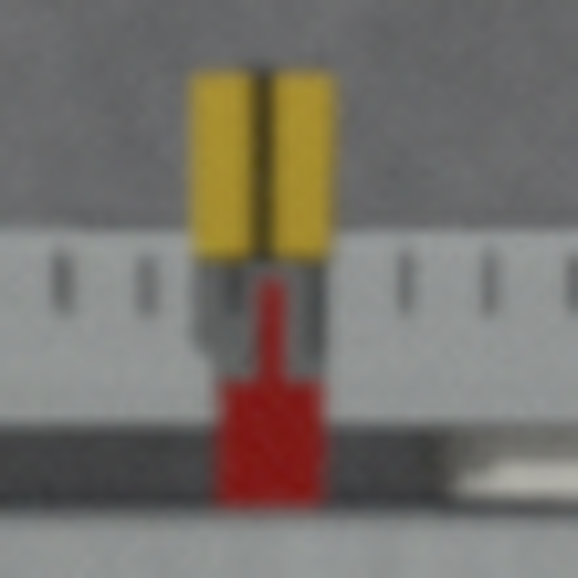

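The wrist view from almost straight above the marker has the line at col 259.5 and the pointer at col 260.38. The pointer is still about 1.0 mm short, which is roughly 9° of crank. I go back and correct it.

```bash
python3 - <<'E'
from way import *
import json
off=np.array(json.load(open('off.json')))
c=cal('wr4c.npy');im=np.load('wr4.npy');f=im.astype(float)
for ph in(50,60,70):print(ph,proj(c,hand(D(ph))+off+.019*ax),proj(c,hand(D(ph))+off))
a=f[295:325,325:360];w=np.clip(a[...,0]-a[...,1:].max(2)-40,0,None);yy,xx=np.mgrid[295:325,325:360];print((w*xx).sum()/w.sum(),(w*yy).sum()/w.sum())
# carrier block top
hsv=cv2.cvtColor(im,cv2.COLOR_RGB2HSV);m=cv2.inRange(hsv,(105,150,60),(125,255,255));m[:150]=0;m[240:]=0;m[:,:230]=0;m[:,300:]=0
p=np.argwhere(m)[:,::-1].astype(np.float32);rc=cv2.minAreaRect(p);print(rc)
RV=Rn.from_matrix(toolR(-Z,-ys));R0=Rn.from_matrix(RW)
mid=Slerp([0,1],Rn.concatenate([RV,R0]))(.6)
t=tcpW(D(60))+off
print(t,t-.11*ZT)
show(path([([.50,-.16,.25],mid,6),(t-.11*ZT,R0,4)]))
E
```

```text
50 [350.6583 319.9741] [346.5076 302.8933]
60 [345.2785 321.9376] [341.4101 305.023 ]
70 [340.9408 324.0291] [337.3097 307.2968]
340.6753707285622 313.5552869116699
((261.0, 193.5), (47.0, 14.0), 90.0)
[ 0.6104 -0.1095  0.1125] [ 0.6081 -0.1741  0.2015]
t 17.6 p [0.5132 0.0347 0.2405] F [0.3 0.2 0. ] M [-0.01 -0.06 -0.05] op 0.998 q [ 0.09  0.56 -0.41  1.89  0.34  0.75 -0.55]
[-0.9, 32.5, -1.1, 0.065, -0.001, -0.001]
[-0.9, 32.4, -3.3, 0.065, -0.001, -0.001]
[-0.9, 32.1, -5.4, 0.065, -0.001, -0.001]
[-1.0, 31.7, -7.4, 0.065, -0.001, -0.001]
[-1.0, 31.1, -9.5, 0.065, -0.001, -0.001]
[-1.0, 30.4, -11.5, 0.065, -0.001, -0.001]
[27.1, 6.9, 10.3, 0.063, -0.0, 0.0]
[27.1, 7.5, 9.9, 0.063, -0.0, 0.0]
[27.1, 8.1, 9.4, 0.063, 0.0, -0.0]
[27.1, 8.7, 8.9, 0.063, 0.0, 0.0]
```

Call:
play_rows:
  increments:
    - [0.8,-1,32.5,-1,0.065,0,0]
    - [0.8,-1,32.5,-3.3,0.065,0,0]
    - [0.8,-1,32,-5.5,0.065,0,0]
    - [0.8,-1,31.5,-7.5,0.065,0,0]
    - [0.8,-1,31,-9.5,0.065,0,0]
    - [0.7,-1,28,-11.5,0.065,0,0]
    - [0.7,25,6,8,0.063,0,0]
    - [0.7,25,6,8,0.063,0,0]

```text
clock: 18.6
tool_pos: [0.5446, -0.1882, 0.2307]
eef_rot: [0.966, -0.031, 0.013, -0.255]
contact_force: [-0.3, 0.4, 0.2]
opening: 0.703
```

```bash
python3 - <<'E'
from way import *
import json
off=np.array(json.load(open('off.json')))
R0=Rn.from_matrix(RW);t=tcpW(D(61))+off
show(path([(t-.09*ZT,R0,4)]))
E
```

```text
t 18.6 p [ 0.5446 -0.1882  0.2307] F [-0.3  0.4  0.2] M [-0.51 -0.07  0.01] op 0.703 q [ 0.89  0.85 -0.73  1.57  0.03  1.01  0.23]
[15.3, -0.7, 13.7, 0.028, -0.006, -0.006]
[15.4, -0.2, 13.6, 0.028, -0.006, -0.006]
[15.5, 0.2, 13.5, 0.028, -0.006, -0.006]
[15.6, 0.7, 13.4, 0.028, -0.006, -0.006]
```

Call:
play_rows:
  increments:
    - [0.7,15,-0.5,13.5,0.028,-0.006,-0.006]
    - [0.7,15,0,13.5,0.028,-0.006,-0.006]
    - [0.7,15,0,13.5,0.028,-0.006,-0.006]
    - [0.7,5,0,6,0.028,-0.006,-0.006]
    - [0.7,0,0,0,0,0,0]
    - [0.7,0,0,0,0,0,0]
    - [0.7,0,0,0,0,0,0]
    - [0.7,0,0,0,0,0,0]

```text
clock: 19.6
tool_pos: [0.5924, -0.1831, 0.1874]
eef_rot: [0.95, -0.028, 0.009, -0.31]
contact_force: [-0.1, 0.9, -0.6]
opening: 0.701
```

```bash
python3 - <<'E'
from way import *
from plant import r
import json
off=np.array(json.load(open('off.json')))
R0=Rn.from_matrix(RW);t=tcpW(D(61))+off
show(path([(t,R0,5)]))
c=r.get_calibration('wrist');im=r.snapshot('wrist');cv2.imwrite('pics/wr5.png',im[:,:,::-1])
for ph in (55,61,67):print(proj(c,hand(D(ph))+off),proj(c,hand(D(ph))+off+.019*ax))
E
```

```text
t 19.6 p [ 0.5924 -0.1831  0.1874] F [-0.1  0.9 -0.6] M [-0.61 -0.04 -0.05] op 0.701 q [ 0.85  1.   -0.75  1.42  0.01  1.06  0.27]
[2.7, -3.1, 20.9, -0.0, -0.003, -0.004]
[2.7, -3.1, 20.9, -0.0, -0.003, -0.004]
[2.8, -3.1, 20.9, -0.0, -0.003, -0.004]
[2.9, -3.1, 20.8, -0.0, -0.003, -0.004]
[2.9, -3.1, 20.8, -0.0, -0.003, -0.004]
[273.9163 173.6796] [275.7667 175.9295]
[271.1979 178.1411] [272.8143 180.7601]
[268.9718 182.8305] [270.3967 185.8349]
```

View pics/wr5.png

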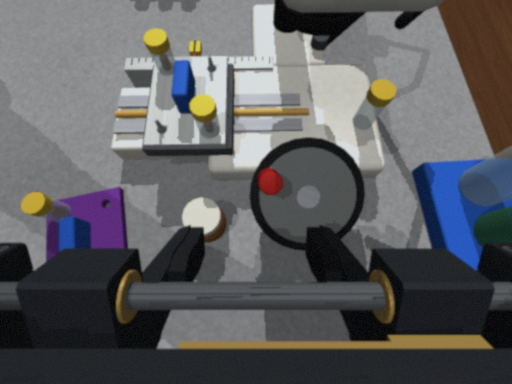

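Handle at (270,181) against a prediction of (272,180). Going down with the jaws at 0.6 to keep clear of the jar at (204,220).

Call:
play_rows:
  increments:
    - [0.6,2,-3,21,0,-0.003,-0.004]
    - [0.6,2,-3,21,0,-0.003,-0.004]
    - [0.6,2,-3,21,0,-0.003,-0.004]
    - [0.6,2,-3,18,0,-0.003,-0.004]
    - [0.6,2,-2,8,0,-0.003,-0.004]
    - [0.6,0,0,2,0,0,0]
    - [0.5,0,0,0,0,0,0]
    - [0.4,0,0,0,0,0,0]

```text
clock: 20.65
tool_pos: [0.6079, -0.1184, 0.1225]
eef_rot: [0.951, -0.016, 0.007, -0.308]
contact_force: [-0.0, 0.2, 0.3]
opening: 0.412
```

```bash
python3 crank.py 9 1; python3 - <<'E'
from way import *
import json
off=np.array(json.load(open('off.json')))
p,R=cur();print(R.inv().apply(tcpW(D(61))+off-p)*1000)
E
```

```text
t 20.65 p [ 0.6079 -0.1184  0.1225] F [-0.   0.2  0.3] M [-0.59 -0.08  0.01] op 0.412 q [ 0.76  1.07 -0.73  1.5   0.03  0.89  0.24]
phi 64.94921059018577 rad 45.47457992502773 axial 13.089488564520554 roterr [ 0.0022 -0.0026  0.0027]
[3.8, -4.1, 13.8, 0.002, -0.003, 0.003]
t 20.65 p [ 0.6079 -0.1184  0.1225] F [-0.   0.2  0.3] M [-0.59 -0.08  0.01] op 0.412 q [ 0.76  1.07 -0.73  1.5   0.03  0.89  0.24]
[ 1.7576 -0.7822 13.3216]
```

Call:
play_rows:
  increments:
    - [0.4,1,-0.5,6.5,0,0,0]
    - [0.4,0.8,-0.3,5.5,0,0,0]
    - [0,0,0,0,0,0,0]
    - [0,0,0,0,0,0,0]
    - [0,0,0,0,0,0,0]
    - [0,2,-3.2,0.4,0,0,0]
    - [0,2.1,-3,0.4,0,0,0]
    - [0,0,0,0,0,0,0]

```text
clock: 21.65
tool_pos: [0.613, -0.1071, 0.1152]
eef_rot: [0.952, -0.017, 0.006, -0.307]
contact_force: [-1.0, 0.1, 1.3]
opening: 0.245
```

```bash
python3 crank.py 9 1; python3 mk.py 5
```

```text
t 21.65 p [ 0.613  -0.1071  0.1152] F [-1.   0.1  1.3] M [-0.59 -0.    0.08] op 0.245 q [ 0.74  1.08 -0.73  1.5   0.03  0.87  0.23]
phi 54.48940135185876 rad 44.80148671872672 axial 1.2781336617051011 roterr [ 0.0051 -0.0008  0.0003]
[4.4, -5.4, 2.0, 0.005, -0.001, 0.0]
red col 237 179.34 29
red col 238 179.41 58
red col 239 179.53 76
red col 240 179.66 125
red col 241 179.66 240
red col 242 179.64 352
red col 243 179.58 377
red col 244 179.55 324
red col 245 179.49 168
line 231 179.18
line 232 179.19
line 233 179.21
line 234 179.21
line 235 179.23
line 236 179.34
```

The pointer moved another 1.06 mm, as wanted. I release and retract.

Call:
play_rows:
  increments:
    - [0.7,0,0,0,0,0,0]
    - [0.7,0,0,0,0,0,0]
    - [0.7,0,0,0,0,0,0]
    - [0.8,0,0,-20,0,0,0]
    - [0.8,0,0,-27.5,0,0,0]
    - [0.9,0,0,-27.5,0,0,0]
    - [1,-15,-3,-25,-0.05,0,0]
    - [1,-28.5,-6,-10,-0.063,0,0]

```text
clock: 22.7
tool_pos: [0.5695, -0.1622, 0.2114]
eef_rot: [0.967, -0.018, 0.007, -0.253]
contact_force: [0.1, 1.4, -0.4]
opening: 0.999
```

```bash
python3 - <<'E'
from way import *
RV=Rn.from_matrix(toolR(-Z,-ys));R0=Rn.from_matrix(RW)
p,R=cur();rv=(R.inv()*RV).as_rotvec();print(rv)
mid=Slerp([0,1],Rn.concatenate([R,RV]))(.3)
show(path([([.505,-.155,.245],mid,2),([.505,.01,.225],RV,6)]))
E
```

```text
t 22.7 p [ 0.5695 -0.1622  0.2114] F [ 0.1  1.4 -0.4] M [-0.45  0.01 -0.02] op 0.999 q [ 0.81  0.89 -0.72  1.54  0.05  0.99  0.21]
[-0.5125 -0.0047 -0.0013]
t 22.7 p [ 0.5695 -0.1622  0.2114] F [ 0.1  1.4 -0.4] M [-0.45  0.01 -0.02] op 0.999 q [ 0.81  0.89 -0.72  1.54  0.05  0.99  0.21]
[-32.3, -10.4, -13.6, -0.077, -0.001, -0.0]
[-32.3, -9.3, -14.3, -0.077, -0.001, -0.0]
[-1.0, -24.6, 12.8, -0.06, -0.001, -0.0]
[-1.0, -25.3, 11.3, -0.06, -0.001, -0.0]
[-1.0, -25.9, 9.7, -0.06, -0.001, -0.0]
[-1.0, -26.4, 8.2, -0.06, -0.001, -0.0]
[-1.0, -26.9, 6.6, -0.06, -0.001, -0.0]
[-1.0, -27.2, 5.0, -0.06, -0.001, -0.0]
```

Call:
play_rows:
  increments:
    - [1,-28,-10,-13.5,-0.077,0,0]
    - [1,-22,-9.5,-14,-0.077,0,0]
    - [1,0,-24.5,13,-0.06,0,0]
    - [1,0,-25,11,-0.06,0,0]
    - [1,0,-26,9.5,-0.06,0,0]
    - [1,0,-26.5,8,-0.06,0,0]
    - [1,0,-27,6.5,-0.06,0,0]
    - [1,0,-22,4,-0.06,0,0]

```text
clock: 23.7
tool_pos: [0.5252, 0.007, 0.228]
eef_rot: [1.0, -0.022, 0.006, 0.008]
contact_force: [0.4, 0.5, -0.8]
opening: 0.995
```

```bash
python3 - <<'E'
from way import *
from plant import r
p,R=cur()
c=r.get_calibration('wrist');im=r.snapshot('wrist');cv2.imwrite('pics/wr6.png',im[:,:,::-1]);np.save('wr6.npy',im);np.save('wr6c.npy',c,allow_pickle=True)
print('cam',-c['R'].T@c['t'],'ang err',(R.inv()*Rn.from_matrix(toolR(-Z,xs))).as_rotvec())
f=im.astype(float)
M=O+.085*xs+.137*ys+.06*Z;print(proj(c,M),proj(c,M+.01*xs)-proj(c,M),proj(c,M+.01*Z)-proj(c,M),proj(c,M+.01*ys)-proj(c,M))
u0,v0=proj(c,M).round().astype(int)
for y in range(v0-30,v0+22,2):
    sl=f[y,u0-14:u0+15];w=np.clip(sl[:,0]-sl[:,1:].max(1)-20,0,None);xx=np.arange(u0-14,u0+15)
    t=[y]
    if w.sum()>60:t+=['red',round((w*xx).sum()/w.sum(),2),round(w.sum())]
    yl=np.minimum(sl[:,0],sl[:,1])-sl[:,2]
    if (yl>40).sum()>6:
        i0,i1=np.argwhere(yl>40)[[0,-1],0];b=np.clip(135-sl[i0+2:i1-1,:2].mean(1),0,None);t+=['line',round((b*xx[i0+2:i1-1]).sum()/max(b.sum(),1),2)]
    if len(t)>1:print(t)
E
```

```text
t 23.7 p [0.5252 0.007  0.228 ] F [ 0.4  0.5 -0.8] M [-0.05 -0.04 -0.05] op 0.995 q [ 0.12  0.59 -0.38  1.88  0.34  0.73 -0.5 ]
cam [0.5254 0.0863 0.3719] ang err [ 0.0232  0.0026 -1.5799]
[247.3602  90.9763] [-0.1585 -9.8516] [-0.1202 -0.3786] [-9.1411  0.0775]
[65, 'line', np.float64(246.24)]
[67, 'line', np.float64(246.23)]
[69, 'line', np.float64(246.29)]
[71, 'line', np.float64(246.25)]
[73, 'line', np.float64(246.29)]
[75, 'line', np.float64(246.34)]
[77, 'line', np.float64(246.35)]
[79, 'line', np.float64(246.36)]
[81, 'line', np.float64(246.53)]
[83, 'line', np.float64(246.46)]
[87, 'red', np.float64(247.02), 129]
[89, 'red', np.float64(247.02), 144]
[91, 'red', np.float64(247.11), 150]
[93, 'red', np.float64(247.14), 152]
[95, 'red', np.float64(247.2), 173]
[97, 'red', np.float64(247.25), 680]
[99, 'red', np.float64(247.21), 774]
[101, 'red', np.float64(247.12), 800]
[103, 'red', np.float64(247.17), 835]
[105, 'red', np.float64(247.13), 838]
[107, 'red', np.float64(247.14), 832]
[109, 'red', np.float64(247.09), 258]
```

View pics/wr6.png

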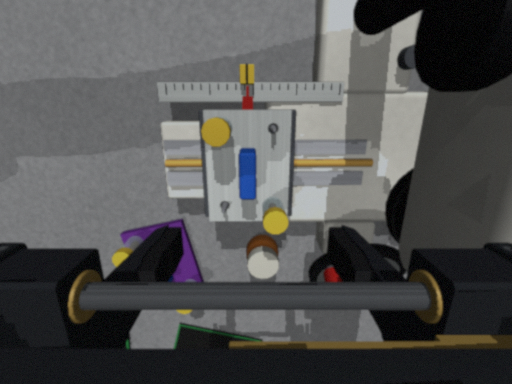

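```bash
cat > blk.py <<'E'
from way import *
def measure(im,c,roi,ztop=.110):
    hsv=cv2.cvtColor(im,cv2.COLOR_RGB2HSV);m=cv2.inRange(hsv,(105,150,60),(125,255,255));k=np.zeros_like(m);x0,y0,x1,y1=roi;k[y0:y1,x0:x1]=1;m*=k
    # top face brighter: print
    p=np.argwhere(m)[:,::-1].astype(np.float32);rc=cv2.minAreaRect(p);b=cv2.boxPoints(rc)
    return rc,np.array([onz(c,q,ztop) for q in b])
E
python3 - <<'E'
from blk import *
im=np.load('wr6.npy');c=cal('wr6c.npy')
cv2.imwrite('pics/wr6z.png',cv2.resize(im[90:240,190:310,::-1],None,fx=4,fy=4,interpolation=cv2.INTER_CUBIC))
rc,b=measure(im,c,(230,140,265,210));print(rc,b,b.mean(0))
for d in (.08,.0965,.11):print(d,onz(c,(247.5,160),d))
# vial caps
for nm,roi in (('v1',(200,115,232,150)),('v2',(260,205,292,236))):
    hsv=cv2.cvtColor(im,cv2.COLOR_RGB2HSV);m=cv2.inRange(hsv,(20,120,60),(35,255,255));k=np.zeros_like(m);x0,y0,x1,y1=roi;k[y0:y1,x0:x1]=1;m*=k
    p=np.argwhere(m)[:,::-1].astype(np.float32);(x,y),rr=cv2.minEnclosingCircle(p);X=onz(c,(x,y),.121);print(nm,x,y,rr,X,'diam',2*rr/c['fx']*(-c['R'].T@c['t']-X)[2])
E
```

```text
((247.5, 173.5), (49.0, 15.0), 90.0) [[ 0.5126  0.0432  0.11  ]
 [ 0.5273  0.0425  0.11  ]
 [ 0.5251 -0.0086  0.11  ]
 [ 0.5095 -0.0078  0.11  ]] [0.5186 0.0173 0.11  ]
0.08 [0.5187 0.0257 0.08  ]
0.0965 [0.5191 0.0291 0.0965]
0.11 [0.5194 0.0319 0.11  ]
v1 215.12075805664062 131.75938415527344 14.759628295898438 [0.4912 0.0619 0.121 ] diam 0.027731795596220573
v2 275.0 220.5 13.647443771362305 [ 0.5446 -0.0302  0.121 ] diam 0.025642117368464203
```

View pics/wr6z.png

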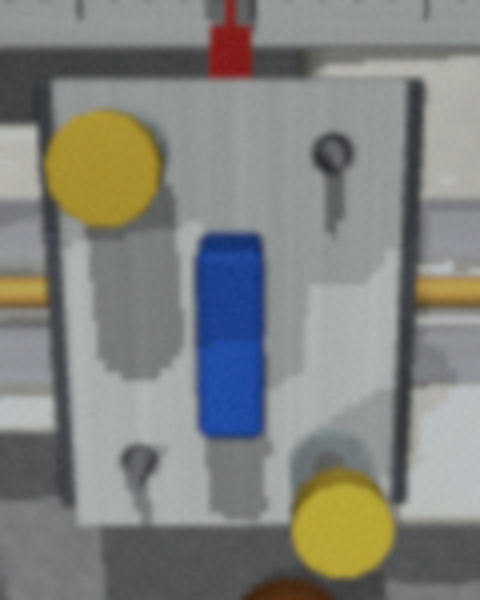

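```bash
python3 - <<'E'
from way import *
p,R=cur();Rg=Rn.from_matrix(toolR(-Z,xs))
mid=Slerp([0,1],Rn.concatenate([R,Rg]))
show(path([([.478,.012,.228],mid(.2),2),([.478,.0153,.228],mid(.9),7),([.50,.0153,.22],Rg,1),([.518,.0153,.19],Rg,2)]))
E
```

```text
t 23.75 p [0.5254 0.0142 0.2282] F [ 0.5  3.7 -0. ] M [ 0.25 -0.09  0.02] op 0.999 q [ 0.11  0.59 -0.38  1.88  0.34  0.73 -0.5 ]
t 23.75 p [0.5254 0.0142 0.2282] F [ 0.5  3.7 -0. ] M [ 0.25 -0.09  0.02] op 0.999 q [ 0.11  0.59 -0.38  1.88  0.34  0.73 -0.5 ]
[-23.6, 1.9, -0.2, 0.002, -0.0, -0.157]
[-23.6, -1.8, -0.2, 0.002, -0.0, -0.157]
[0.1, -0.5, -0.0, 0.002, -0.0, -0.157]
[0.2, -0.4, -0.0, 0.002, -0.0, -0.157]
[0.3, -0.4, -0.0, 0.002, -0.0, -0.157]
[0.3, -0.3, -0.0, 0.002, -0.0, -0.157]
[0.4, -0.3, -0.0, 0.002, -0.0, -0.157]
[0.4, -0.2, -0.0, 0.002, -0.0, -0.157]
[0.4, -0.2, -0.0, 0.002, -0.0, -0.157]
[4.2, 21.6, 8.0, 0.002, -0.0, -0.157]
[0.3, 9.0, 15.0, -0.0, -0.0, 0.0]
[0.3, 9.0, 15.0, -0.0, -0.0, 0.0]
```

Call:
play_rows:
  increments:
    - [1,-23.5,2,0,0.002,0,-0.1]
    - [1,-18,-2,0,0.002,0,-0.17]
    - [1,0,-0.5,0,0.002,0,-0.17]
    - [1,0,-0.5,0,0.002,0,-0.17]
    - [1,0,-0.5,0,0.002,0,-0.17]
    - [1,0,-0.5,0,0.002,0,-0.17]
    - [1,0.5,0,0,0.002,0,-0.17]
    - [1,0.5,0,0,0.002,0,-0.17]

```text
clock: 24.75
tool_pos: [0.4818, 0.0212, 0.2294]
eef_rot: [0.794, 0.608, 0.005, 0.0]
contact_force: [-1.2, 1.0, -0.6]
opening: 1.0
```

```bash
python3 - <<'E'
from way import *
Rg=Rn.from_matrix(toolR(-Z,xs))
show(path([([.485,.0153,.225],Rg,2),([.518,.0153,.16],Rg,3)]))
E
```

```text
t 24.75 p [0.4818 0.0212 0.2294] F [-1.2  1.  -0.6] M [ 0.01 -0.14  0.03] op 1.0 q [ 0.36  0.61 -0.79  1.99  0.61  0.79  0.52]
[-2.4, 2.3, 2.2, 0.004, -0.003, -0.115]
[-2.7, 2.0, 2.2, 0.004, -0.003, -0.115]
[0.4, 11.0, 21.7, -0.0, 0.0, 0.0]
[0.4, 11.0, 21.7, -0.0, 0.0, 0.0]
[0.4, 11.0, 21.7, -0.0, 0.0, -0.0]
```

Call:
play_rows:
  increments:
    - [1,-3,2,2,0.004,-0.003,-0.1]
    - [1,-2,5,5,0.004,-0.003,-0.02]
    - [1,0,11,20,0,0,0]
    - [1,0,11,20,0,0,0]
    - [1,0,6,10,0,0,0]
    - [1,0,0,0,0,0,0]
    - [1,0,0,0,0,0,0]
    - [1,0,0,0,0,0,0]

```text
clock: 25.75
tool_pos: [0.5174, 0.0111, 0.172]
eef_rot: [0.757, 0.654, 0.002, -0.001]
contact_force: [-0.4, 0.4, 0.8]
opening: 1.0
```

```bash
python3 - <<'E'
from way import *
from plant import r
p,R=cur();Rg=Rn.from_matrix(toolR(-Z,xs));print((R.inv()*Rg).as_rotvec())
c=r.get_calibration('wrist');im=r.snapshot('wrist');cv2.imwrite('pics/wr7.png',im[:,:,::-1]);np.save('wr7.npy',im);np.save('wr7c.npy',c,allow_pickle=True)
for z in (.11,):
  for a,b in((.025,.009),(.025,-.009),(-.025,-.009),(-.025,.009)):
    print(proj(c,np.array([.518,.0153,z])+a*xs+b*ys))
E
```

```text
t 25.75 p [0.5174 0.0111 0.172 ] F [-0.4  0.4  0.8] M [-0.02 -0.15  0.09] op 1.0 q [ 0.34  0.74 -0.75  1.94  0.73  0.75  0.58]
[ 0.0006 -0.0038 -0.1104]
[289.8274 193.1053]
[291.3479 213.4837]
[232.0079 219.6102]
[229.0487 199.5195]
```

View pics/wr7.png

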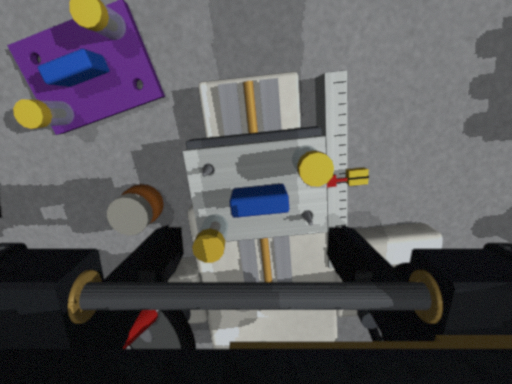

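The silver carrier's blue block is at (260,200). The purple look-alike at (75,68) is left alone. I refine the carrier centre from this view.

```bash
python3 - <<'E'
from blk import *
im=np.load('wr7.npy');c=cal('wr7c.npy')
cv2.imwrite('pics/wr7z.png',cv2.resize(im[140:265,185:345,::-1],None,fx=5,fy=4.8,interpolation=cv2.INTER_CUBIC))
rc,b=measure(im,c,(220,175,300,225));print(rc)
hsv=cv2.cvtColor(im,cv2.COLOR_RGB2HSV)
V=[]
for nm,roi in (('v1',(296,145,340,195)),('v2',(188,225,230,268))):
    m=cv2.inRange(hsv,(20,120,40),(35,255,255));k=np.zeros_like(m);x0,y0,x1,y1=roi;k[y0:y1,x0:x1]=1;m*=k
    p=np.argwhere(m)[:,::-1].astype(np.float32);(x,y),rr=cv2.minEnclosingCircle(p);X=onz(c,(x,y),.121);V.append(X);print(nm,x,y,rr,X,'diam',2*rr/c['fx']*(-c['R'].T@c['t']-X)[2])
print('mid',(V[0]+V[1])/2,'vec',V[0]-V[1])
E
```

```text
((258.6237487792969, 200.23764038085938), (27.66203498840332, 57.712158203125), 84.2894058227539)
v1 315.658935546875 167.73472595214844 18.43827247619629 [0.4891 0.0609 0.121 ] diam 0.027080546388961176
v2 208.3698272705078 245.1248016357422 16.889781951904297 [ 0.5411 -0.0314  0.121 ] diam 0.024806256889763647
mid [0.5151 0.0147 0.121 ] vec [-0.052   0.0922  0.    ]
```

View pics/wr7z.png

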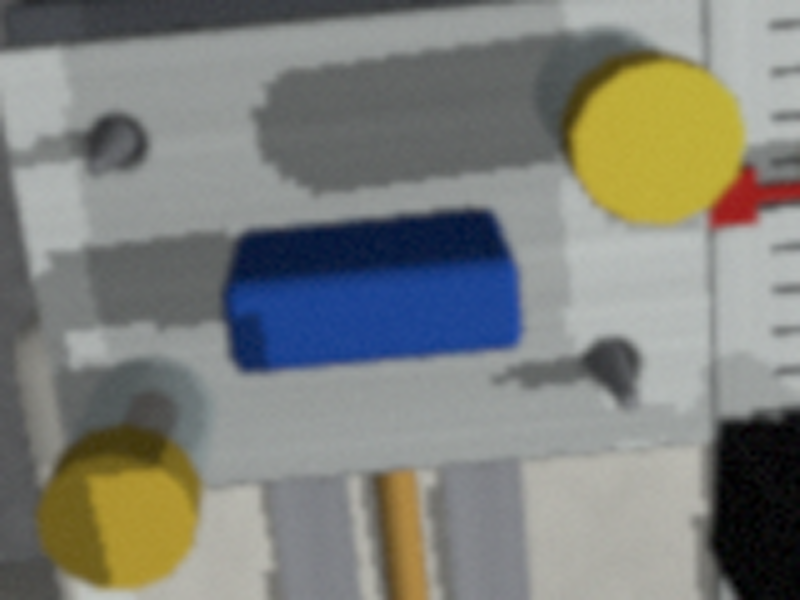

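```bash
python3 - <<'E'
from way import *
Rg=Rn.from_matrix(toolR(-Z,xs))*Rn.from_euler('z',.008)
show(path([([.518,.0153,.15],Rg,2),([.518,.0153,.080],Rg,4)]))
E
```

```text
t 25.8 p [0.5174 0.0111 0.172 ] F [-0.   0.2  0.1] M [-0.01 -0.15 -0.01] op 0.997 q [ 0.34  0.74 -0.75  1.94  0.73  0.75  0.58]
[2.1, -0.0, 11.0, 0.0, -0.002, -0.051]
[2.1, 0.1, 11.0, 0.0, -0.002, -0.051]
[0.0, 0.0, 17.5, -0.0, 0.0, 0.0]
[0.0, 0.0, 17.5, -0.0, 0.0, 0.0]
[0.0, 0.0, 17.5, -0.0, 0.0, 0.0]
[0.0, 0.0, 17.5, -0.0, 0.0, 0.0]
```

Call:
play_rows:
  increments:
    - [0.8,2,0,11,0,-0.002,-0.051]
    - [0.8,2,0,11,0,-0.002,-0.051]
    - [0.8,0,0,15,0,0,0]
    - [0.8,0,0,15,0,0,0]
    - [0.8,0,0,12,0,0,0]
    - [0.8,0,0,5,0,0,0]
    - [0.8,0,0,0,0,0,0]
    - [0.8,0,0,0,0,0,0]

```text
clock: 26.8
tool_pos: [0.5175, 0.0155, 0.0978]
eef_rot: [0.72, 0.694, -0.0, 0.0]
contact_force: [-0.0, -0.0, -0.2]
opening: 0.805
```

```bash
python3 - <<'E'
from way import *
from plant import r
Rg=Rn.from_matrix(toolR(-Z,xs))*Rn.from_euler('z',.008)
show(path([([.518,.0153,.080],Rg,1)]))
c=r.get_calibration('wrist');im=r.snapshot('wrist');cv2.imwrite('pics/wr8.png',im[:,:,::-1]);np.save('wr8.npy',im);np.save('wr8c.npy',c,allow_pickle=True)
E
```

```text
t 26.8 p [0.5175 0.0155 0.0978] F [-0.  -0.  -0.2] M [ 0.   -0.12  0.01] op 0.805 q [ 0.27  0.86 -0.65  1.99  0.91  0.62  0.53]
[-0.2, 0.5, 17.8, -0.0, 0.001, 0.007]
```

View pics/wr8.png

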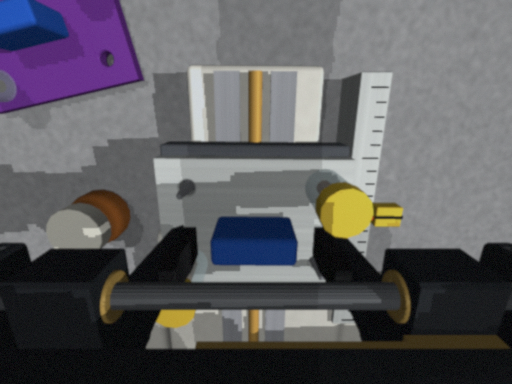

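Call:
play_rows:
  increments:
    - [0.75,-0.4,0.5,8,0,0,0.006]
    - [0.7,0,0,7,0,0,0]
    - [0.65,0,0,2,0,0,0]
    - [0.62,0,0,0,0,0,0]
    - [0,0,0,0,0,0,0]
    - [0,0,0,0,0,0,0]
    - [0,0,0,0,0,0,0]
    - [0,0,0,0,0,0,0]
  grip_force: 8

```text
clock: 27.85
tool_pos: [0.5185, 0.015, 0.0802]
eef_rot: [0.722, 0.692, 0.0, 0.0]
contact_force: [-0.2, -0.8, -1.2]
opening: 0.563
```

```bash
python3 - <<'E'
from way import *
from plant import r
p,R=cur()
c=r.get_calibration('wrist');im=r.snapshot('wrist');cv2.imwrite('pics/wr9.png',im[:,:,::-1]);np.save('wr9.npy',im)
cur()
E
```

```text
t 27.85 p [0.5185 0.015  0.0802] F [-0.2 -0.8 -1.2] M [ 0.02 -0.2  -0.03] op 0.563 q [ 0.25  0.88 -0.62  1.99  0.95  0.59  0.49]
t 27.9 p [0.5185 0.015  0.0802] F [-0.3 -0.2 -1.9] M [ 0.09 -0.18  0.02] op 0.567 q [ 0.25  0.88 -0.62  1.99  0.95  0.59  0.49]
```

View pics/wr9.png

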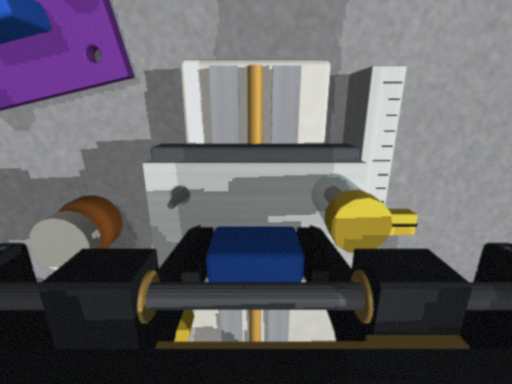

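Call:
play_rows:
  increments:
    - [0,0,0,0,0,0,0]
    - [0,0,0,-2,0,0,0]
    - [0,0,0,-3,0,0,0]
    - [0,0,0,-4,0,0,0]
    - [0,0,0,-5,0,0,0]
    - [0,0,0,-5,0,0,0]
    - [0,0,0,-5,0,0,0]
    - [0,0,0,-5,0,0,0]
  grip_force: 35

```text
clock: 28.9
tool_pos: [0.5174, 0.0143, 0.1105]
eef_rot: [0.722, 0.692, -0.001, -0.0]
contact_force: [-0.0, 0.0, -3.9]
opening: 0.561
```

```bash
python3 - <<'E'
from way import *
p,R=cur();print(R.as_matrix()[:,2])
E
```

```text
t 28.9 p [0.5174 0.0143 0.1105] F [-0.   0.  -3.9] M [ 0.05 -0.13 -0.03] op 0.561 q [ 0.28  0.84 -0.67  1.98  0.88  0.65  0.55]
[-0.0014 -0.0012 -1.    ]
```

Call:
play_rows:
  increments:
    - [0,0.2,0.4,-5,0,0,0]
    - [0,0.2,0.4,-6,0,0,0]
    - [0,0,0,-8,0,0,0]
    - [0,0,0,-12,0,0,0]
    - [0,0,0,-15,0,0,0]
    - [0,0,0,-15,0,0,0]
    - [0,0,-5,-12,0,0,0]
    - [0,0,-10,-5,0,0,0]

```text
clock: 29.9
tool_pos: [0.5031, 0.0157, 0.1949]
eef_rot: [0.722, 0.692, -0.0, 0.0]
contact_force: [0.0, 0.2, -3.9]
opening: 0.564
```

```bash
python3 mk.py 6; python3 - <<'E'
from way import *
a=np.array([.5250-.3836+.4927-.3521,-.3199+.2734-.4287+.3806]);ang=np.arctan2(a[1],a[0]);print('pad ang',np.rad2deg(ang))
Rp=Rn.from_matrix(toolR(-Z,np.array([np.cos(ang),np.sin(ang),0])))
p,R=cur();print((R.inv()*Rp).as_rotvec())
show(path([([.438,-.351,.19],Rp,12)]))
E
```

```text
red col 241 180.76 45
red col 242 180.74 104
red col 243 180.6 137
red col 244 180.5 86
red col 245 180.5 16
line 231 179.14
line 232 178.96
line 233 178.58
line 234 177.5
line 235 179.63
line 236 180.05
pad ang -18.544594025163875
t 29.95 p [0.5012 0.0157 0.195 ] F [-2.5 -0.3 -3.9] M [ 0.09  0.09 -0.02] op 0.565 q [ 0.36  0.7  -0.8   1.96  0.71  0.79  0.67]
[0.0007 0.0028 1.8527]
t 29.95 p [0.5012 0.0157 0.195 ] F [-2.5 -0.3 -3.9] M [ 0.09  0.09 -0.02] op 0.565 q [ 0.36  0.7  -0.8   1.96  0.71  0.79  0.67]
[-30.7, -4.0, 0.5, 0.0, 0.0, 0.154]
[-31.0, 0.8, 0.5, 0.0, 0.0, 0.154]
[-30.5, 5.5, 0.5, 0.0, 0.0, 0.154]
[-29.3, 10.2, 0.5, 0.0, 0.0, 0.154]
[-27.4, 14.6, 0.5, 0.0, 0.0, 0.154]
[-24.8, 18.6, 0.4, 0.0, 0.0, 0.154]
[-21.7, 22.2, 0.4, 0.0, 0.0, 0.154]
[-18.0, 25.3, 0.4, 0.0, 0.0, 0.154]
[-13.9, 27.7, 0.4, 0.0, 0.0, 0.154]
[-9.5, 29.5, 0.4, 0.0, 0.0, 0.154]
[-4.8, 30.6, 0.4, 0.0, 0.0, 0.154]
[-0.0, 31.0, 0.4, 0.0, 0.0, 0.154]
```

View pics/tm6.png

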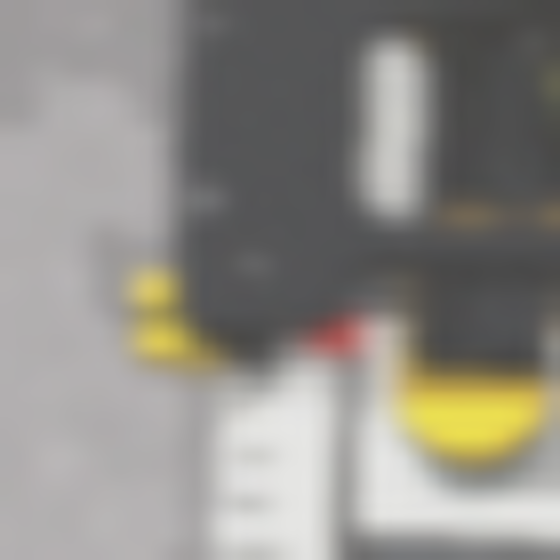

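Call:
play_rows:
  increments:
    - [0,-20,-8,0,0,0,0.08]
    - [0,-31,-4,0,0,0,0.154]
    - [0,-31,4,0,0,0,0.154]
    - [0,-30,9,0,0,0,0.154]
    - [0,-28,13.5,0,0,0,0.154]
    - [0,-25.5,18,0,0,0,0.154]
    - [0,-22,22,0,0,0,0.154]
    - [0,-18,25,0,0,0,0.154]

```text
clock: 30.95
tool_pos: [0.4519, -0.2215, 0.1942]
eef_rot: [0.985, 0.171, -0.004, -0.002]
contact_force: [-0.1, 0.3, -3.9]
opening: 0.564
```

```bash
python3 - <<'E'
from way import *
ang=D(-18.5);Rp=Rn.from_matrix(toolR(-Z,np.array([np.cos(ang),np.sin(ang),0])))
p,R=cur();print((R.inv()*Rp).as_rotvec())
show(path([([.438,-.351,.17],Rp,5)]))
E
```

```text
t 30.95 p [ 0.4519 -0.2215  0.1942] F [-0.1  0.3 -3.9] M [-0.   -0.18 -0.02] op 0.564 q [ 0.68  0.64 -0.51  1.96  0.48  0.67  0.21]
[-0.0019  0.008   0.666 ]
t 30.95 p [ 0.4519 -0.2215  0.1942] F [-0.1  0.3 -3.9] M [-0.   -0.18 -0.02] op 0.564 q [ 0.68  0.64 -0.51  1.96  0.48  0.67  0.21]
[-11.3, 23.5, 4.8, -0.0, 0.002, 0.133]
[-8.1, 24.8, 4.8, -0.0, 0.002, 0.133]
[-4.7, 25.6, 4.8, -0.0, 0.002, 0.133]
[-1.3, 26.0, 4.8, -0.0, 0.002, 0.133]
[2.2, 26.0, 4.8, -0.0, 0.002, 0.133]
```

Call:
play_rows:
  increments:
    - [0,-11,23.5,3,0,0.002,0.133]
    - [0,-8,25,4,0,0.002,0.133]
    - [0,-5,25,4,0,0.002,0.133]
    - [0,-1.5,20,4,0,0.002,0.12]
    - [0,1,12,3,0,0,0.06]
    - [0,0,0,0,0,0,0]
    - [0,0,0,0,0,0,0]
    - [0,0,0,0,0,0,0]

```text
clock: 31.95
tool_pos: [0.4346, -0.331, 0.1735]
eef_rot: [0.992, -0.126, -0.003, -0.003]
contact_force: [-0.3, 0.3, -3.7]
opening: 0.562
```

```bash
python3 - <<'E'
from way import *
from plant import r
ang=D(-18.5);Rp=Rn.from_matrix(toolR(-Z,np.array([np.cos(ang),np.sin(ang),0])))
p,R=cur();print((R.inv()*Rp).as_rotvec())
show(path([([.438,-.351,.15],Rp,1)]))
c=r.get_calibration('wrist');im=r.snapshot('wrist');cv2.imwrite('pics/wr10.png',im[:,:,::-1]);np.save('wr10.npy',im);np.save('wr10c.npy',c,allow_pickle=True)
im=r.snapshot('top');cv2.imwrite('pics/top10.png',im[:,:,::-1]);np.save('top10.npy',im)
cv2.imwrite('pics/t10.png',cv2.resize(im[80:270,190:440,::-1],None,fx=3.2,fy=3.1,interpolation=cv2.INTER_CUBIC))
E
```

```text
t 31.95 p [ 0.4346 -0.331   0.1735] F [-0.3  0.3 -3.7] M [-0.11 -0.09  0.05] op 0.562 q [ 0.77  0.7  -0.34  1.86  0.35  0.66 -0.03]
[-0.0053  0.0077  0.0707]
t 31.95 p [ 0.4346 -0.331   0.1735] F [-0.3  0.3 -3.7] M [-0.11 -0.09  0.05] op 0.562 q [ 0.77  0.7  -0.34  1.86  0.35  0.66 -0.03]
[8.5, 18.7, 23.4, -0.005, 0.008, 0.071]
```

View pics/wr10.png

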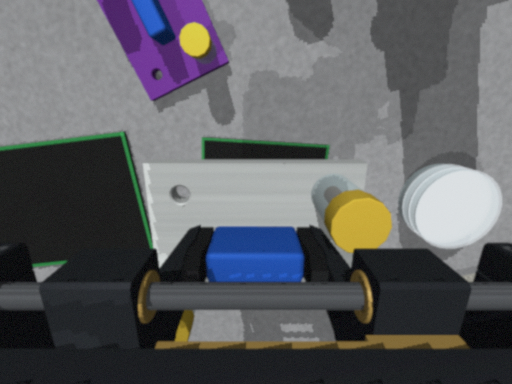

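View pics/t10.png

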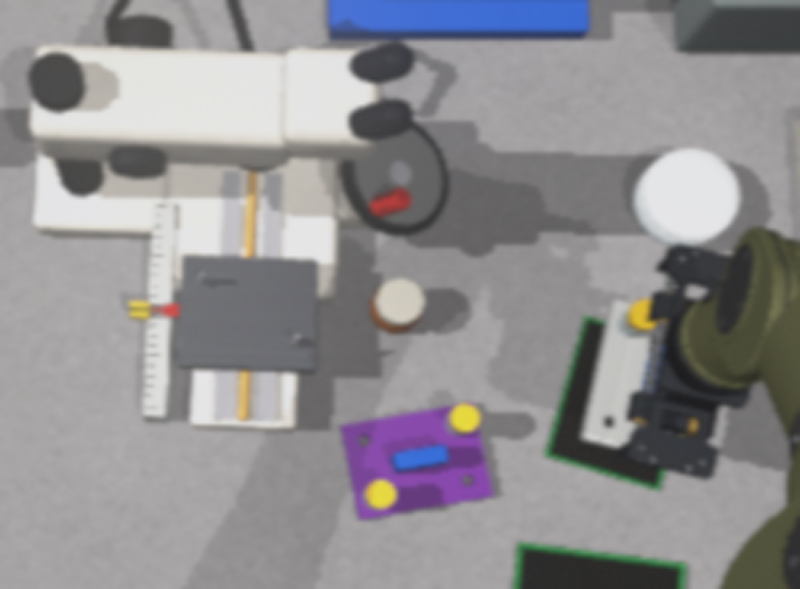

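The stage holds at the marker and the carrier is held over the smaller pad. Before lowering, I measure where the carrier sits in the jaws.

```bash
python3 - <<'E'
from p import *
im=np.load('wr10.npy')
cv2.imwrite('pics/wr10z.png',cv2.resize(im[130:300,120:400,::-1],None,fx=2.85,fy=3.5,interpolation=cv2.INTER_CUBIC))
f=im.astype(int)
print('block col255',[(y,f[y,255].tolist()) for y in range(222,288,2)])
print('plate col 220', [(y,f[y,215].tolist()) for y in range(155,170)])
print('plate col 300', [(y,f[y,290].tolist()) for y in range(155,170)])
print('row 190 left',[(x,f[185,x].tolist()) for x in range(138,160,2)],'right',[(x,f[185,x].tolist()) for x in range(352,376,2)])
E
```

```text
block col255 [(222, [170, 175, 174]), (224, [175, 177, 178]), (226, [112, 127, 163]), (228, [28, 64, 137]), (230, [24, 60, 136]), (232, [26, 63, 136]), (234, [27, 64, 137]), (236, [26, 63, 138]), (238, [28, 64, 139]), (240, [27, 64, 137]), (242, [28, 66, 139]), (244, [26, 65, 140]), (246, [26, 63, 139]), (248, [28, 65, 141]), (250, [24, 66, 142]), (252, [34, 73, 156]), (254, [43, 91, 186]), (256, [47, 97, 198]), (258, [43, 90, 187]), (260, [39, 84, 177]), (262, [37, 81, 173]), (264, [37, 82, 171]), (266, [36, 81, 172]), (268, [34, 80, 170]), (270, [38, 81, 170]), (272, [33, 78, 168]), (274, [36, 78, 168]), (276, [31, 77, 165]), (278, [35, 78, 164]), (280, [30, 71, 155]), (282, [50, 59, 88]), (284, [62, 64, 68]), (286, [78, 80, 84])]
plate col 220 [(155, [34, 34, 35]), (156, [33, 33, 33]), (157, [35, 38, 38]), (158, [57, 60, 58]), (159, [101, 102, 101]), (160, [130, 133, 132]), (161, [140, 144, 143]), (162, [147, 149, 148]), (163, [161, 165, 163]), (164, [172, 175, 174]), (165, [171, 176, 175]), (166, [175, 181, 178]), (167, [175, 180, 178]), (168, [176, 180, 179]), (169, [176, 181, 1
[... 236 characters left out ...]
171, 170]), (165, [170, 175, 172]), (166, [173, 178, 177]), (167, [175, 180, 179]), (168, [176, 181, 179]), (169, [175, 179, 178])]
row 190 left [(138, [34, 54, 39]), (140, [100, 99, 101]), (142, [133, 134, 135]), (144, [152, 153, 154]), (146, [199, 204, 202]), (148, [188, 193, 190]), (150, [176, 180, 178]), (152, [174, 178, 177]), (154, [174, 179, 177]), (156, [172, 176, 173]), (158, [172, 176, 175])] right [(352, [161, 174, 175]), (354, [160, 171, 172]), (356, [168, 175, 175]), (358, [177, 180, 179]), (360, [179, 182, 181]), (362, [178, 182, 181]), (364, [170, 172, 173]), (366, [152, 155, 154]), (368, [152, 152, 153]), (370, [149, 150, 152]), (372, [145, 147, 148]), (374, [147, 148, 150])]
```

View pics/wr10z.png

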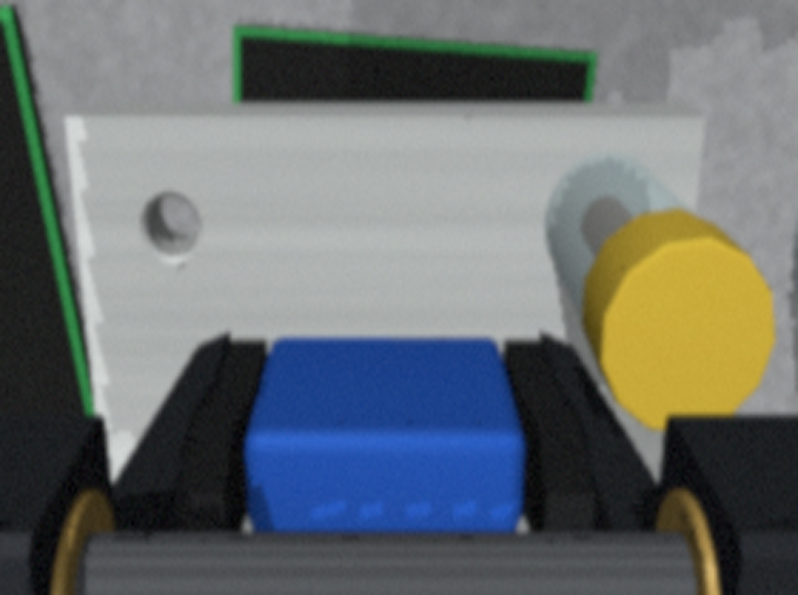

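Call:
play_rows:
  increments:
    - [0,3,6,12,-0.003,0.004,0.04]
    - [0,3,6,20,-0.002,0.004,0.03]
    - [0,2,5,22,0,0,0]
    - [0,0,0,22,0,0,0]
    - [0,0,0,15,0,0,0]
    - [0,0,0,6,0,0,0]
    - [0,0,0,0,0,0,0]
    - [0,0,0,0,0,0,0]

```text
clock: 33.05
tool_pos: [0.4393, -0.3517, 0.0716]
eef_rot: [0.986, -0.165, 0.002, 0.001]
contact_force: [-0.5, 0.1, -4.5]
opening: 0.564
```

```bash
python3 - <<'E'
from way import *
from plant import r
ang=D(-18.5);Rp=Rn.from_matrix(toolR(-Z,np.array([np.cos(ang),np.sin(ang),0])))
p,R=cur();print((R.inv()*Rp).as_rotvec())
show(path([([.438,-.351,.045],Rp,1)]))
c=r.get_calibration('wrist');im=r.snapshot('wrist');cv2.imwrite('pics/wr11.png',im[:,:,::-1]);np.save('wr11.npy',im);np.save('wr11c.npy',c,allow_pickle=True)
E
```

```text
t 33.05 p [ 0.4393 -0.3517  0.0716] F [-0.5  0.1 -4.5] M [-0.01 -0.1  -0.04] op 0.564 q [ 0.73  0.86 -0.23  1.88  0.42  0.44 -0.14]
[ 0.0016 -0.0041 -0.0077]
t 33.05 p [ 0.4393 -0.3517  0.0716] F [-0.5  0.1 -4.5] M [-0.01 -0.1  -0.04] op 0.564 q [ 0.73  0.86 -0.23  1.88  0.42  0.44 -0.14]
[-1.5, -0.3, 26.6, 0.002, -0.004, -0.008]
```

View pics/wr11.png

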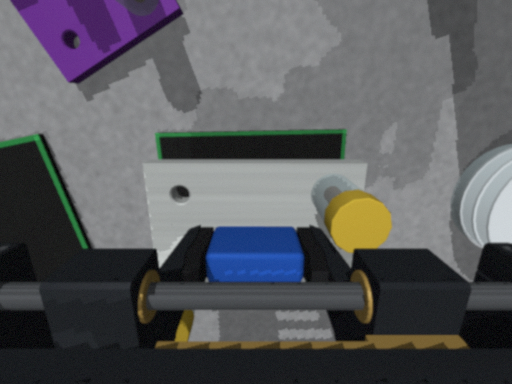

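```bash
cat > rel.py <<'E'
from p import *
def tool(c,px,ztool):
    # c: wrist cal; camera in tool frame fixed
    M=np.array([[1,-.0007,-.0013],[.0003,.9545,-.2981],[.0014,.2981,.9545]]);o=np.array([.0001,-.0758,-.1454])
    d=M.T@np.array([(px[0]-c['cx'])/c['fx'],(px[1]-c['cy'])/c['fy'],1]);k=(ztool-o[2])/d[2];return (o+d*k)*1000
E
python3 - <<'E'
from rel import *
im=np.load('wr11.npy');c=cal('wr11c.npy')
hsv=cv2.cvtColor(im,cv2.COLOR_RGB2HSV);m=cv2.inRange(hsv,(45,80,40),(85,255,255));m[:,:140]=0;m[:,360:]=0;m[165:]=0;m[:115]=0
top=[]
for x in range(168,336,4):
    yy=np.flatnonzero(m[:,x]);top.append((x,yy.min()-.5))
k=np.polyfit(*np.array(top).T,1);print('pad edge line',k)
xs_=np.argwhere(m)[:,1];print('cols',xs_.min(),xs_.max())
for y in range(136,156,4):
    xx=np.flatnonzero(m[y]);print(y,xx.min(),xx.max())
zp=.0716-.004
L,R_=(157-.5,np.polyval(k,157)),(346+.5,np.polyval(k,346))
a,b=tool(c,L,zp),tool(c,R_,zp);print('pad corners tool',a,b,np.linalg.norm(a-b))
f=im.astype(int)
for y in (170,180,190): print(y,[ (x,int(f[y,x].sum()//3)) for x in range(140,154)],[ (x,int(f[y,x].sum()//3)) for x in range(360,372)])
for x in (180,230,290): print(x,[(y,int(f[y,x].sum()//3)) for y in range(155,168)])
E
```

```text
pad edge line [ -0.0198 135.7098]
cols 155 346
136 155 345
140 156 345
144 157 344
148 157 344
152 158 344
pad corners tool [-76.4425 -56.8675  67.6   ] [ 71.8929 -59.8142  67.6   ] 148.36466252389948
170 [(140, 139), (141, 141), (142, 145), (143, 153), (144, 162), (145, 165), (146, 167), (147, 165), (148, 164), (149, 166), (150, 163), (151, 166), (152, 167), (153, 165)] [(360, 167), (361, 166), (362, 167), (363, 168), (364, 165), (365, 160), (366, 142), (367, 128), (368, 119), (369, 120), (370, 120), (371, 121)]
180 [(140, 135), (141, 136), (142, 138), (143, 143), (144, 151), (145, 159), (146, 163), (147, 163), (148, 163), (149, 163), (150, 164), (151, 163), (152, 164), (153, 164)] [(360, 165), (361, 166), (362, 167), (363, 165), (364, 159), (365, 140), (366, 124), (367, 123), (368, 123), (369, 123), (370, 123), (371, 122)]
190 [(140, 142), (141, 145), (142, 144), (143, 143), (144, 143), (145, 154), (146, 172), (147, 176), (148, 169), (149, 163), (150, 162), (151, 162), (152, 163), (153, 161)] [(360, 126), (361, 133), (362, 140), (363, 149), (364, 145), (365, 143), (366, 145), (367, 147), (368, 149), (369, 150), (370, 150), (371, 148)]
180 [(155, 24), (156, 31), (157, 32), (158, 51), (159, 93), (160, 121), (161, 133), (162, 136), (163, 155), (164, 164), (165, 164), (166, 165), (167, 164)]
230 [(155, 24), (156, 21), (157, 23), (158, 50), (159, 92), (160, 121), (161, 131), (162, 138), (163, 152), (164, 161), (165, 165), (166, 165), (167, 166)]
290 [(155, 21), (156, 25), (157, 26), (158, 51), (159, 95), (160, 121), (161, 134), (162, 137), (163, 148), (164, 160), (165, 165), (166, 167), (167, 166)]
```

Call:
play_rows:
  increments:
    - [0,-0.8,-1.2,8,0.001,-0.002,-0.008]
    - [0,-0.8,-1.2,12,0.001,-0.002,-0.008]
    - [0,-0.4,-0.2,11,0,0,0]
    - [0,0,0,5,0,0,0]
    - [0,0,0,0,0,0,0]
    - [0,0,0,0,0,0,0]
    - [0,0,0,0,0,0,0]
    - [0,0,0,0,0,0,0]

```text
clock: 34.1
tool_pos: [0.439, -0.3489, 0.034]
eef_rot: [0.988, -0.156, 0.001, 0.0]
contact_force: [-0.8, -0.8, -4.5]
opening: 0.558
```

```bash
python3 - <<'E'
from rel import *
from plant import r
p,R=cur();print('z axis',R.as_matrix()[:,2])
c=r.get_calibration('wrist');im=r.snapshot('wrist');cv2.imwrite('pics/wr12.png',im[:,:,::-1]);np.save('wr12.npy',im);np.save('wr12c.npy',c,allow_pickle=True)
hsv=cv2.cvtColor(im,cv2.COLOR_RGB2HSV);m=cv2.inRange(hsv,(45,80,40),(85,255,255));m[:,:110]=0;m[:,390:]=0;m[175:]=0;m[:110]=0
top=[]
for x in range(160,350,4):
    yy=np.flatnonzero(m[:,x])
    if len(yy):top.append((x,yy.min()-.5))
k=np.polyfit(*np.array(top).T,1);print('pad edge line',k)
for y in range(134,162,4):
    xx=np.flatnonzero(m[y]);print(y,xx.min() if len(xx) else 0,xx.max()if len(xx) else 0)
l=np.argwhere(m)[:,1];l0,l1=l.min()-.5,l.max()+.5
zp=p[2]-.004
a,b=tool(c,(l0,np.polyval(k,l0)),zp),tool(c,(l1,np.polyval(k,l1)),zp);print('pad corners tool',a,b,np.linalg.norm(a-b))
E
```

```text
t 34.1 p [ 0.439  -0.3489  0.034 ] F [-0.8 -0.8 -4.5] M [-0.03 -0.1   0.  ] op 0.558 q [ 0.7   0.93 -0.2   1.89  0.45  0.37 -0.15]
z axis [ 0.002  -0.0006 -1.    ]
pad edge line [ -0.  139.5]
134 0 0
138 0 0
142 138 367
146 139 367
150 140 366
154 140 366
158 141 365
pad corners tool [-75.7464 -55.8082  30.0406] [ 73.5773 -55.8906  30.0406] 149.32371771570706
```

View pics/wr12.png

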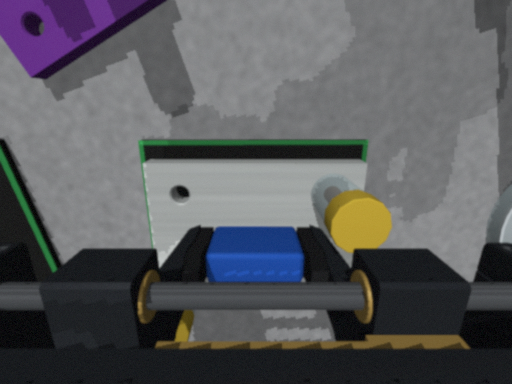

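Call:
play_rows:
  increments:
    - [0,-0.5,-0.2,3,0,0,0]
    - [0,-0.5,0,3,0,0,0]
    - [0,0,0,2,0,0,0]
    - [0,0,0,1.5,0,0,0]
    - [0,0,0,1,0,0,0]
    - [0,0,0,0.8,0,0,0]
    - [0,0,0,0,0,0,0]
    - [0,0,0,0,0,0,0]

```text
clock: 35.15
tool_pos: [0.4382, -0.3484, 0.0224]
eef_rot: [0.988, -0.156, 0.001, 0.0]
contact_force: [0.2, -0.1, -3.1]
opening: 0.563
```

```bash
python3 - <<'E'
from rel import *
p,R=cur();print('z axis',R.as_matrix()[:,2])
E
```

```text
t 35.15 p [ 0.4382 -0.3484  0.0224] F [ 0.2 -0.1 -3.1] M [ 0.01 -0.05  0.01] op 0.563 q [ 0.7   0.94 -0.18  1.89  0.45  0.34 -0.16]
z axis [ 0.0022 -0.0009 -1.    ]
```

Call:
play_rows:
  increments:
    - [0,0,0,0.5,0,0,0]
    - [0,0,0,0.5,0,0,0]
    - [0,0,0,0,0,0,0]
    - [0,0,0,0,0,0,0]
    - [0,0,0,0,0,0,0]
    - [0,0,0,0,0,0,0]
    - [0,0,0,0,0,0,0]
    - [0,0,0,0,0,0,0]

```text
clock: 36.15
tool_pos: [0.4382, -0.3484, 0.0223]
eef_rot: [0.988, -0.156, 0.001, 0.0]
contact_force: [0.2, 0.1, 0.3]
opening: 0.562
```

```bash
python3 - <<'E'
from rel import *
from plant import r
p,R=cur()
c=r.get_calibration('wrist');im=r.snapshot('wrist');cv2.imwrite('pics/wr13.png',im[:,:,::-1]);np.save('wr13.npy',im);np.save('wr13c.npy',c,allow_pickle=True)
hsv=cv2.cvtColor(im,cv2.COLOR_RGB2HSV);m=cv2.inRange(hsv,(45,80,40),(85,255,255));m[:,:110]=0;m[:,390:]=0;m[185:]=0;m[:110]=0
top=[(x,np.flatnonzero(m[:,x]).min()-.5) for x in range(160,350,4)]
k=np.polyfit(*np.array(top).T,1);print('pad edge line',k)
l=np.argwhere(m)[:,1];l0,l1=l.min()-.5,l.max()+.5
zp=p[2]-.004
a,b=tool(c,(l0,np.polyval(k,l0)),zp),tool(c,(l1,np.polyval(k,l1)),zp);print('pad corners tool',a,b,np.linalg.norm(a-b))
print('plate lower edge y',tool(c,(255,158.5),zp))
cv2.imwrite('pics/wr13z.png',cv2.resize(im[130:220,110:400,::-1],None,fx=2.75,fy=4,interpolation=cv2.INTER_CUBIC))
E
```

```text
t 36.15 p [ 0.4382 -0.3484  0.0223] F [0.2 0.1 0.3] M [ 0.14  0.37 -0.03] op 0.562 q [ 0.7   0.94 -0.18  1.9   0.45  0.34 -0.16]
pad edge line [ -0.0071 143.9172]
pad corners tool [-74.5909 -55.0469  18.3065] [ 74.873  -56.173   18.3065] 149.46819660989047
plate lower edge y [  0.4821 -45.5639  18.3065]
```

View pics/wr13z.png

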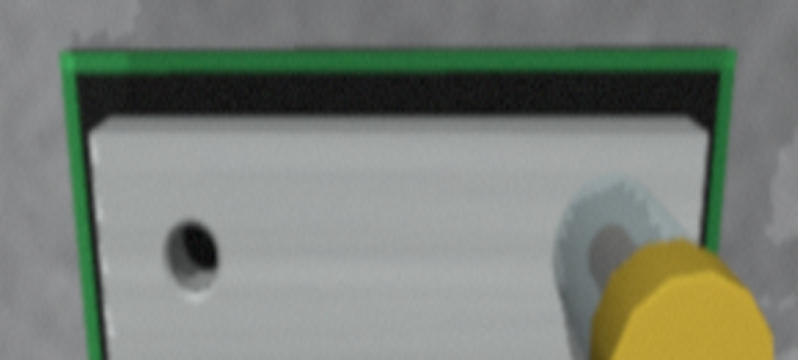

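Margins are 10.0 mm across (10 ideal) and the lengthwise centre is off by 0.1 mm, with the weight resting on the pad. I release and rise.

Call:
play_rows:
  increments:
    - [0.7,0,0,0,0,0,0]
    - [0.75,0,0,0,0,0,0]
    - [0.75,0,0,0,0,0,0]
    - [0.75,0,0,-10,0,0,0]
    - [0.75,0,0,-25,0,0,0]
    - [0.75,0,0,-35,0,0,0]
    - [0.75,0,0,-40,0,0,0]
    - [0.75,0,0,-40,0,0,0]

```text
clock: 37.2
tool_pos: [0.4373, -0.3478, 0.1763]
eef_rot: [0.988, -0.156, 0.0, -0.0]
contact_force: [-0.4, -0.2, 0.0]
opening: 0.749
```

```bash
python3 - <<'E'
from rel import *
from plant import r
p,R=cur()
c=r.get_calibration('wrist');im=r.snapshot('wrist');cv2.imwrite('pics/wr14.png',im[:,:,::-1])
im=r.snapshot('top');cv2.imwrite('pics/t14.png',cv2.resize(im[80:270,190:440,::-1],None,fx=3.2,fy=3.1,interpolation=cv2.INTER_CUBIC))
E
python3 mk.py 14
```

```text
t 37.2 p [ 0.4373 -0.3478  0.1763] F [-0.4 -0.2  0. ] M [-0.12 -0.02  0.02] op 0.749 q [ 0.79  0.7  -0.33  1.83  0.35  0.67 -0.06]
red col 237 179.36 28
red col 238 179.44 57
red col 239 179.51 79
red col 240 179.64 126
red col 241 179.66 240
red col 242 179.64 359
red col 243 179.62 415
red col 244 179.6 424
red col 245 179.59 303
line 231 179.19
line 232 179.2
line 233 179.22
line 234 179.22
line 235 179.24
line 236 179.36
```

View pics/wr14.png

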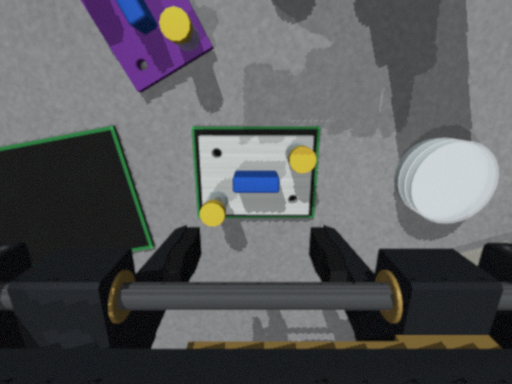

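View pics/t14.png

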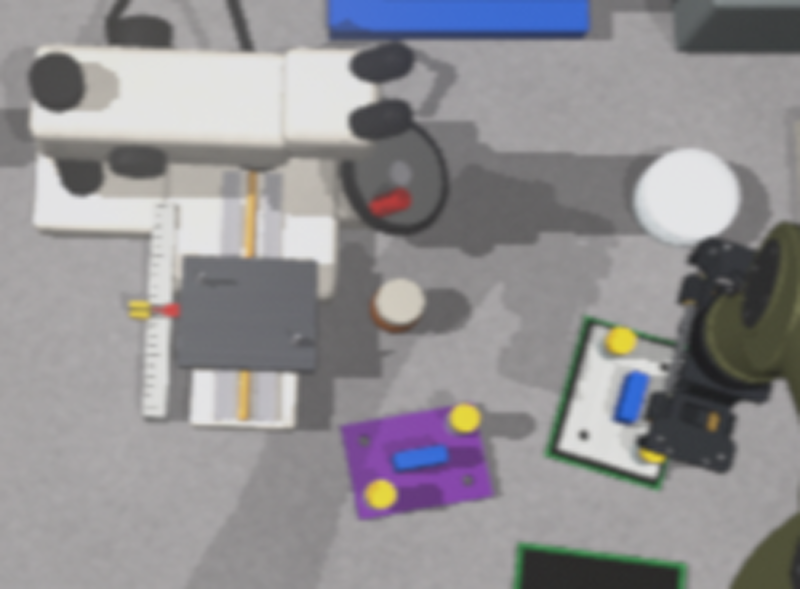

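Call:
play_rows:
  increments:
    - [0.75,0,0,-10,0,0,0]
    - [0.75,0,0,0,0,0,0]
    - [0.75,0,0,0,0,0,0]
    - [0.75,0,0,0,0,0,0]
    - [0.75,0,0,0,0,0,0]
    - [0.75,0,0,0,0,0,0]
    - [0.75,0,0,0,0,0,0]
    - [0.75,0,0,0,0,0,0]

```text
clock: 38.35
tool_pos: [0.4365, -0.3475, 0.1844]
eef_rot: [0.988, -0.156, -0.001, -0.0]
contact_force: [0.9, 0.2, -0.5]
opening: 0.751
```

```bash
python3 -c "
from plant import r
print(r.get_state()['qd'].round(3) if hasattr(r.get_state()['qd'],'round') else r.get_state()['qd']);print(r.finish_job())"
```

```text
[-0.001  0.001  0.001  0.002  0.001 -0.    -0.002]
the job is handed in; nothing more can be done
None
```

I cranked the stage out about 137 mm until the pointer lined up with the marker. Then I lifted the carrier straight up, set it on the smaller green-edged pad, let go and backed off. I handed the job in at 38.4 s, with the arm still.

- **Carrier on the pad:** just before release the margin along the measured long edge was 10.0 mm (10 is ideal). The lengthwise centre was within about 0.2 mm and the yaw within about 0.4°. The pad was carrying the weight, and the side forces were under 1 N while lifting and setting down. The last wrist picture shows the carrier still centred.
- **Pointer at the marker:** the two cameras disagree slightly because the line and the pointer tip may be at different heights. The last close wrist view put the pointer about 0.5 mm short. The top view, if both are at the same height, puts it about 1 mm past, and unchanged after the lift. I left it there as lined up.
- **Contacts:** on the first approach the fingers ran about 13 mm too deep and touched the handwheel face at about 8 N. The largest force I read while cranking was about 24 N. These are readings at the end of each move, so brief peaks in between would not show.
- **Other things on the bench:** in the top view the jar, the purple look-alike and the marker had not moved. I did not check the bottles, beaker, dishes or the loose vial again at the end; the arm stayed clear of them.

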